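# Index the screwdriving dial and collect the finished handles

### The job

Turn the dial table one station clockwise by its hand posts until it clicks home, so that the finished handle (red caps) comes out from under the screwdriver and the blank (no caps) goes under it. Then collect all three finished handles, that one out of its nest and the two out of the catch tray, into the blue tote, laying each one gently (not dropped in) on the tote's floor, feet down and not on top of another. Leave the blank in its nest, and leave the tote, the spray can and the loose screwdriver where they are.

Things in the scene. Friction and masses are not known exactly. Their poses are not given: they have to be found in the camera images.
- machine: Fixed screwdriving machine: base plate 400 x 400 x 10 mm, aluminium dial 330 mm across, its top 70 mm above the bench. Origin: on the bench under the dial axis. In its frame: spindle at (67, 67) mm, 60 mm across, bit tip 132 mm high; column at (190, 190), 415 mm high; dial stations at 45 (drive), 135 (load), -45 (unload) and -135 degrees, 95 mm out; on the -y side a chute and the catch tray.
- dial (a joint): Angle of the dial (rad): 0 at the start, grows clockwise seen from above. A spring detent holds it in notches at 0, 1.571 (one station on) and 3.14; past half-way it pulls itself into the next notch. It takes about 0.6 N m, that is 4 to 5 N at a hand post, and a stop keeps it from turning back past -0.15. Each of the four stations carries a yellow nest.
- dial_hub (a point): Point on the dial's axis at the dial's top face, 70 mm above the bench; turns with the dial. A steel hub 60 mm across stands 10 mm proud here, with an 8 mm nut on it.
- post (a point): Centre of the top of one of four red hand posts on the dial, at the start the one on the machine's -y side, between the two empty nests: upright, 18 mm across, 60 mm tall above the dial (lowest 6 mm a 26 mm collar), 140 mm from the dial axis; moves with the dial. The others stand 90, 180 and 270 degrees round; the two next to the spindle have little room for a gripper.
- nest_drive (a point): Seat, on the floor of the yellow nest that is under the screwdriver at the start and holds the finished handle; turns with the dial. Every nest is a block 120 mm (along the dial's tangent) x 44 mm, its floor 10 mm above the dial; cheeks 10 mm high round both feet of the handle (2 mm play) leave the middle 58 mm open on both sides.
- nest_load (a point): Seat, on the nest's floor, of the yellow nest at the load station that holds the blank; turns with the dial.
- tray (a point): Centre of the floor of the aluminium catch tray, inside 260 x 150 mm (machine x, y), floor 3 mm above the bench, walls 30 mm high (16 mm below the chute, whose lower edge ends at the wall).
- handle_dial: Finished black pull handle with two red caps on top, at the start in the nest under the screwdriver. All handles are alike: 100 mm long (x), 20 mm wide (y), 34 mm high (z), 50 to 100 g; a straight bar 12 mm thick on two feet 22 mm long at its ends, open between them. Origin: centre of the underside, between the feet; z up.
- handle_a: Finished handle with red caps, as handle_dial, standing on its feet in the catch tray.
- handle_b: Finished handle with red caps, as handle_dial, standing on its feet in the catch tray.
- blank: Handle not yet screwed (bare steel inserts instead of red caps, otherwise the same shape) in the nest at the load station. It stays in its nest.
- tote: Open blue plastic tote, 300 (x) x 200 (y) x 100 mm high, walls and floor 4 mm, loose, about 0.8 kg. Origin: centre of its underside.
- spray_can: Spray can with a green cap, 65 mm across, 190 mm high, standing beyond the tote and the tray. Origin: centre of its underside. Not to be disturbed.
- screwdriver: Loose red-handled screwdriver, 160 mm long, lying between the robot's base and the tray. Origin: at mid-length, on the bench. Not to be disturbed.

How it is judged:
By the outcome, as a careful person would: the job done as asked, in the order asked, and still so for the second after the job is handed in, with the robot touching nothing.
It also fails if it takes over 70 s, if anything falls off the work surface, if the arm or the gripper's body presses on something with over 40 N, if the wrist force passes 120 N, or if a joint passes its speed limit or range.

### The arm

A 6-joint arm with a two-finger parallel gripper is mounted at the origin on the work surface. World frame = base frame: x ahead of the robot, y to its left, z up, the work surface at z = 0. Lengths are in m, angles in rad, forces in N, time in s.
With the tool pointing down it reaches from about 0.35 to 0.775 m from the base axis. Payload 5.5 kg.
Tool frame: the origin (TCP) lies midway between the tips of the shut fingers; the grasp point (between the pads) lies grip_point_offset behind it (grip_point_offset is the distance from the TCP to the grasp point, in m); z points along the fingers, y is the direction in which the jaws open and shut (so a half turn about z gives the same grasp; the last joint's range is limited). The gripper opens to 85 mm and grips with 20 to 120 N. Pads are 22 mm wide; open, the fingers measure 114 mm over their backs; the gripper's body (76 mm by 85 mm) begins 54 mm behind the grasp point. The pads swing forward as they close: fully open they stand 13 mm farther back than shut.
Start: joints at [1.194, 0.313, 0.046, 1.304, 0, 1.431], TCP at [0.135, 0.559, 0.197] pointing down, gripper open.
Joint ranges: [-2.76, 2.76], [-0.86, 1.69], [-1.03, 1.26], [-2.2, 2.34], [-1.47, 1.5], [-3.14, 3.14]. Speed limits (rad/s): [2.57, 2.57, 3.14, 3.14, 3.14, 3.14].

### API

Orientations are given as a unit quaternion [w, x, y, z].
In Python, from workcell import * gives the robot as it stands.
- The arm moves only by the tool send_rows, never from a script. Its argument "series" is one flat list of numbers, 7 for each row, row after row: the shift along the tool's x, y, z in cm, then the turn, a rotation vector about the tool's x, y, z in degrees, then the opening, from 0 (shut) to 1 (fully open). A call has 1 to 10 rows; each row is the pose to reach, as a shift and turn from the pose commanded when the call began, along the tool's axes at that moment; what a row does not reach only later rows make up. A row lasts 1/12 s, in which the tool goes at most 41.7 mm and 7.16 degrees, less where a joint would pass 70% of its speed; a pose out of reach is approached as far as the arm can. A call with a gripper value outside its range is refused whole. The fingers move at their own pace and stop on an object; "newtons" is the grip in N (left out, the last holds). Time passes only in rows, so rows that repeat a pose let the fingers close. It gives the time, the measured TCP pose, the force and the opening at its end, in the units of the state.
- get_state(): the state, without advancing time (a new reading comes with each control period).
- read_camera(name): name is "side" or "top"; returns the picture (384x512x3 uint8, blue, green, red); there is no depth.
- camera_info(name): a dict with "K" (3x3 intrinsics, pixels), "D" ([k1, k2, p1, p2, k3] as OpenCV has them; the pictures are not rectified), "xyz" and "attitude" of the camera in the world. Camera axes: x right, y down, z forward; pixel columns grow to the right and rows downward; lengths in m; the calibration is good to about 2 mm. A picture is of the moment at which its call begins. camera_info takes no time and is no camera call.
- hand_in(): hands the job in, once; it reports no verdict.
Trained networks look in the newest picture that a camera, given by its name, has taken for a name from the list of things; names that differ only in an ending like _2 or _b are one class to them, and where a whole thing is asked for, a point or a joint stands for the part that bears it (a point fixed in the world has none). Each returns a list of dicts, best first, with "p" (0 to 1); they miss things now and then, are a little off and sometimes report something else, mostly with a low value. They report only what shows in the picture. A call takes as long as a camera call.
- silhouettes(camera, label): "pixels" (384x512 bool, what is visible of it) and "box" ([left, top, width, height] in pixels, round what is visible of it).
The state is a dict: "clock": time; "joint_pos": joint angles; "qvel": joint speeds; "tau": joint torques, N m; "tcp_pos": TCP position; "orientation": TCP orientation; "wrist_force": force on the tool from outside, world axes, zero at the start; "ft_torque": the same for the moment, N m; "finger_gap": finger opening in m.
Only numpy, scipy, OpenCV 4.12 (cv2) and the standard library are available. Lean on these libraries where they do the work, as an engineer would, in place of code of your own. Each camera call takes 0.05 s, during which the arm holds its last target. There are 200 camera calls.

## Working session

There is one attempt and no reset: what is moved stays moved. The work goes in short steps, Python scripts to look and compute and a tool call to move; the robot and the scene stay as the last step left them, time stands still between calls to the robot, and variables do not carry over. Pictures are saved under pics/ and viewed, about 8 in all and at most 12, crops included, and the job is handed in when it is done.

Besides the shell and the picture viewer there is one more tool, called as name(argument=value, ...) on one line, values as JSON. send_rows: Moves the arm, as the interface text tells. Its arguments: {"type":"object","properties":{"series":{"type":"array"},"newtons":{"type":"number"}},"required":["series"]}

```bash
mkdir -p pics; ls
python3 - <<'E'
from workcell import *
import cv2
for n in ["top","side"]:
    cv2.imwrite(f"pics/{n}0.png",cv2.resize(read_camera(n),(768,576)))
    c=camera_info(n); print(n,c)
print(get_state())
import workcell; print([x for x in dir(workcell) if x[0]!='_'])
E
```

```text
pics
top {'K': array([[399.38560876,   0.        , 252.57689434],
       [  0.        , 399.38560876, 185.78039833],
       [  0.        ,   0.        ,   1.        ]]), 'D': array([-0.00722348,  0.        ,  0.        ,  0.        ,  0.        ]), 'xyz': array([0.33903064, 0.01657   , 1.15856997]), 'attitude': array([ 0.07186309, -0.70278254,  0.70420357, -0.07092058])}
side {'K': array([[394.25627446,   0.        , 252.56900869],
       [  0.        , 394.25627446, 194.12013899],
       [  0.        ,   0.        ,   1.        ]]), 'D': array([0.01743193, 0.        , 0.        , 0.        , 0.        ]), 'xyz': array([0.23507849, 0.56781971, 0.83433792]), 'attitude': array([ 0.08863286, -0.22392364,  0.90812276, -0.34251347])}
{'clock': 0.1, 'joint_pos': array([1.19436109e+00, 3.13953341e-01, 4.51116408e-02, 1.30361684e+00,
       1.62754163e-05, 1.43120407e+00]), 'qvel': array([-3.78758929e-04, -6.07529439e-05,  3.98574445e-03,  2.75136274e-04,
       -6.48035716e-05,  1.25972221e-03]), 'tau': array([ 2.32548264e-03, -4.81724846e+01,  2.99245155e+01,  1.26843271e-02,
       -1.48960908e-04,  8.37266555e-06]), 'tcp_pos': array([0.13472557, 0.55846951, 0.19568994]), 'orientation': array([-2.19933451e-04,  1.18144868e-01,  9.92996022e-01, -8.01517566e-04]), 'wrist_force': array([-0.47256636, -0.35106554,  0.3831275 ]), 'ft_torque': array([ 0.0261049 , -0.02345929, -0.10059388]), 'finger_gap': 0.08532215749429346}
['MotionError', 'camera_info', 'get_state', 'grip_point_offset', 'hand_in', 'read_camera', 'silhouettes']
```

View pics/top0.png

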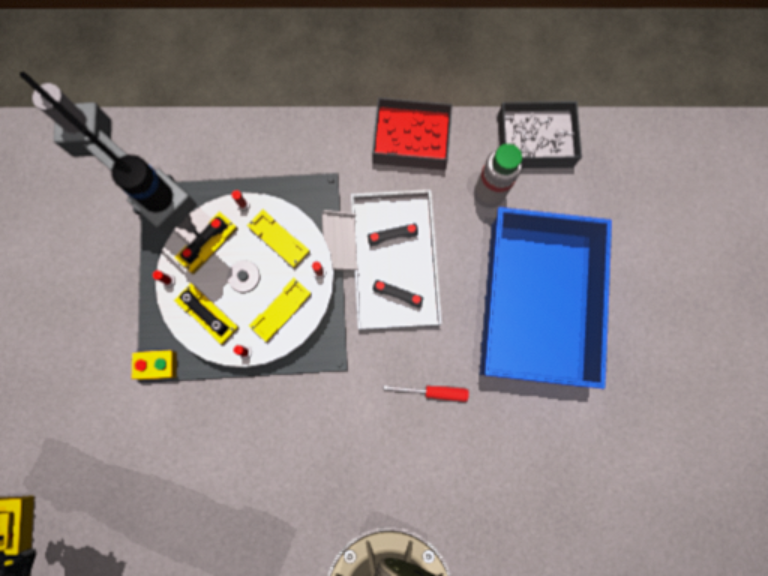

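View pics/side0.png

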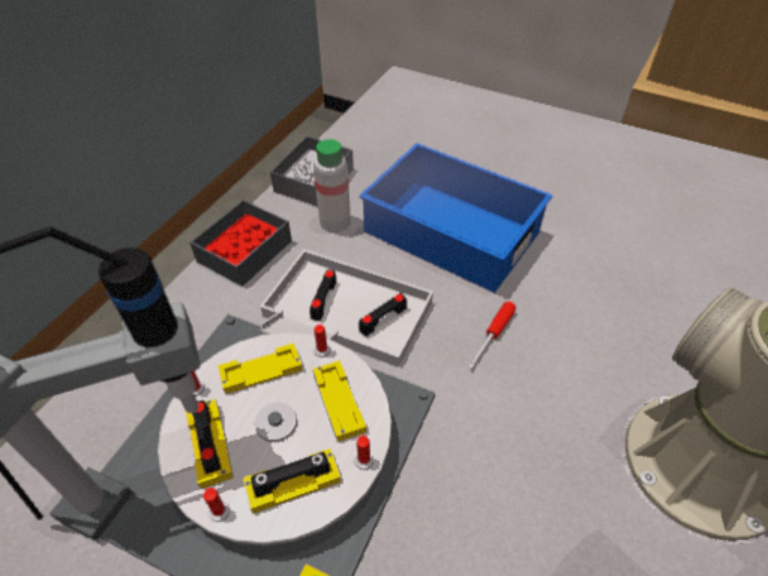

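The top view (768 px scale) shows the hub at (243,277), the posts at (318,268), (238,198), (160,277) and (241,351), and the tray handles at (393,234) and (398,293). The tote is near (548,298), the can near (500,170) and the screwdriver near (430,392). The side view agrees with this. Next I'll measure the positions.

```bash
cat > h.py <<'E'
from workcell import *
import numpy as np, cv2
from scipy.spatial.transform import Rotation as R
def cam(n):
    c=camera_info(n); q=c['attitude']; return c['K'],c['D'],c['xyz'],R.from_quat([q[1],q[2],q[3],q[0]])
def at(n,uv,z):
    K,D,p,r=cam(n); u=cv2.undistortPoints(np.array(uv,float).reshape(-1,1,2),K,D)[:,0]
    d=r.apply(np.c_[u,np.ones(len(u))]); return p+d*((z-p[2])/d[:,2])[:,None]
def proj(n,P):
    K,D,p,r=cam(n); ri=r.inv()
    return cv2.projectPoints(np.array(P,float).reshape(-1,1,3),ri.as_rotvec(),-ri.apply(p),K,D)[0][:,0]
def look(n): return read_camera(n)
def caps(im):  # red blobs centroids
    h=cv2.cvtColor(im,cv2.COLOR_BGR2HSV)
    m=(((h[...,0]<8)|(h[...,0]>172))&(h[...,1]>170)&(h[...,2]>90)).astype(np.uint8)
    n,l,s,c=cv2.connectedComponentsWithStats(m)
    return [(c[i].round(1),s[i][4],s[i][2:4]) for i in range(1,n) if s[i][4]>5]
def tool(P=None):
    s=get_state(); q=s['orientation']; return s['tcp_pos'],R.from_quat([q[1],q[2],q[3],q[0]])
E
python3 - <<'E'
from h import *
print("gpo",grip_point_offset)
p,r=tool(); print(p,r.as_matrix().round(3))
im=look("top")
for c in caps(im): print("red",c, at("top",[c[0]],0.037)[0].round(4), at("top",[c[0]],0.13)[0].round(4))
for L in ["handle_a","blank","post","dial_hub","tote","tray","spray_can","screwdriver","machine","nest_drive","dial"]:
    try:
        for d in silhouettes("top",L)[:4]:
            if d['p']<.2: continue
            m=d['pixels']; ys,xs=np.nonzero(m); rr=cv2.minAreaRect(np.c_[xs,ys].astype(np.float32))
            z={"handle_a":.037,"blank":.114,"post":.13,"dial_hub":.088,"tote":.1,"dial":.07}.get(L,0.0)
            w=at("top",cv2.boxPoints(rr),z)[:,:2]
            print(L,round(d['p'],2),d['box'],m.sum(),"ctr",w.mean(0).round(4),"e1",(w[1]-w[0]).round(3),"e2",(w[2]-w[1]).round(3))
    except Exception as e: print(L,e)
E
```

```text
gpo 0.0187
[0.13472557 0.55846951 0.19568994] [[-0.972  0.235 -0.001]
 [ 0.235  0.972 -0.002]
 [ 0.    -0.002 -1.   ]]
red (array([274.5,  87.9]), np.int32(1392), array([49, 33], dtype=int32)) [ 0.8706 -0.0489  0.037 ] [ 0.8265 -0.0435  0.13  ]
red (array([157.4, 129.6]), np.int32(28), array([6, 7], dtype=int32)) [0.7391 0.2988 0.037 ] [0.7059 0.2754 0.13  ]
red (array([143.6, 148.6]), np.int32(30), array([6, 6], dtype=int32)) [0.6808 0.3365 0.037 ] [0.6524 0.3099 0.13  ]
red (array([274.1, 151.7]), np.int32(14), array([5, 4], dtype=int32)) [ 0.6704 -0.0451  0.037 ] [ 0.6429 -0.04    0.13  ]
red (array([249.2, 157.4]), np.int32(16), array([5, 4], dtype=int32)) [0.6533 0.0275 0.037 ] [0.6273 0.0266 0.13  ]
red (array([124., 168.]), np.int32(21), array([5, 5], dtype=int32)) [0.6224 0.3902 0.037 ] [0.5989 0.3592 0.13  ]
red (array([211. , 177.6]), np.int32(23), array([5, 6], dtype=int32)) [0.5933 0.1375 0.037 ] [0.5723 0.1275 0.13  ]
red (array([104.9, 183.2]), np.int32(30), array([7, 6], dtype=int32)) [0.5775 0.4424 0.037 ] [0.5578 0.4071 0.13  ]
red (array([252.8, 189.8]), np.int32(17
[... 1104 characters left out ...]
, 122.4] 9263 ctr [ 0.5267 -0.2861] e1 [ 0.313 -0.038] e2 [-0.021 -0.233]
tray 0.74 [16.4, 48.0, 277.4, 202.8] 24556 ctr [0.62   0.3602] e1 [ 0.543 -0.079] e2 [-0.295 -0.956]
spray_can 0.96 [315.9, 93.2, 35.8, 44.8] 950 ctr [ 0.7951 -0.228 ] e1 [ 0.136 -0.069] e2 [-0.036 -0.065]
screwdriver 0.59 [258.8, 258.9, 53.4, 7.8] 254 ctr [ 0.359  -0.0741] e1 [ 0.025 -0.002] e2 [-0.013 -0.154]
machine 0.97 [12.3, 50.9, 281.6, 204.7] 25037 ctr [0.6206 0.361 ] e1 [ 0.544 -0.081] e2 [-0.302 -0.96 ]
nest_drive 0.84 [101.5, 125.9, 117.0, 120.9] 9981 ctr [0.581  0.2842] e1 [ 0.263 -0.237] e2 [-0.253 -0.248]
dial 0.8 [103.7, 126.3, 117.8, 117.2] 10040 ctr [0.5664 0.2681] e1 [ 0.247 -0.222] e2 [-0.238 -0.233]
```

```bash
cat >> h.py <<'E'
def go(x,y,z,ang,quiet=False):
    """shift (cm, tool axes) and rotvec (deg) from measured pose to TCP (x,y,z), tool down, jaw axis at world angle ang (mod 360)"""
    p,r=tool(); a=np.radians(ang); ty=np.array([np.cos(a),np.sin(a),0]); tz=np.array([0,0,-1.]); tx=np.cross(ty,tz)
    T=R.from_matrix(np.c_[tx,ty,tz]); s=r.inv().apply(np.array([x,y,z])-p)*100; v=np.degrees((r.inv()*T).as_rotvec())
    print("go",(x,y,z,ang),"->",s.round(2),v.round(2)); return s,v
def st():
    s=get_state(); p,r=tool(); m=r.as_matrix(); print("t",round(s['clock'],2),"p",p.round(4),"yang",np.degrees(np.arctan2(m[1,1],m[0,1])).round(2),"tilt",m[:2,2].round(3),"F",s['wrist_force'].round(1),"gap",round(s['finger_gap'],4),"q6",s['joint_pos'][5].round(2))
E
python3 - <<'E'
from h import *
st(); go(.573,.127,.2,183)
E
```

```text
t 0.7 p [0.1349 0.559  0.1966] yang 76.43 tilt [0. 0.] F [ 0.8 -0.1  0.3] gap 0.0854 q6 1.43
go (0.573, 0.127, 0.2, 183) -> [-52.72 -31.72  -0.35] [ 1.0000e-02  1.0000e-02 -1.0657e+02]
```

send_rows(series=[-4,-2.4,-0.3,0,0,-7,0.4,-8,-4.8,-0.3,0,0,-14,0.4,-12,-7.2,-0.3,0,0,-21,0.4,-16,-9.6,-0.3,0,0,-28,0.4,-20,-12,-0.3,0,0,-35,0.4,-24,-14.4,-0.3,0,0,-42,0.4,-28,-16.8,-0.3,0,0,-49,0.4,-32,-19.2,-0.3,0,0,-56,0.4,-36,-21.6,-0.3,0,0,-63,0.4,-40,-24,-0.3,0,0,-70,0.4], newtons=30)

```text
clock: 1.53
tcp_pos: [0.4023, 0.2964, 0.1998]
orientation: [0.0, -0.428, 0.904, 0.0]
wrist_force: [0.4, -0.1, 0.4]
finger_gap: 0.0342
```

```bash
python3 -c "
from h import *
st(); go(.573,.127,.2,183)"
```

```text
t 1.53 p [0.4023 0.2964 0.1998] yang 140.68 tilt [0.001 0.   ] F [ 0.4 -0.1  0.4] gap 0.0342 q6 -0.41
go (0.573, 0.127, 0.2, 183) -> [ 2.290e+00 -2.394e+01 -2.000e-02] [-3.000e-02  4.000e-02 -4.232e+01]
```

send_rows(series=[0,0,0,0,0,0,0.4,0,0,0,0,0,0,0.4,0,0,0,0,0,0,0.4])

```text
clock: 1.78
tcp_pos: [0.401, 0.2977, 0.1995]
orientation: [-0.0, -0.425, 0.905, 0.0]
wrist_force: [-0.5, 0.7, -0.4]
finger_gap: 0.0344
```

```bash
python3 -c "
from h import *
st(); go(.573,.127,.2,183)"
```

```text
t 1.78 p [0.401  0.2977 0.1995] yang 140.24 tilt [-0.  0.] F [-0.5  0.7 -0.4] gap 0.0344 q6 -0.4
go (0.573, 0.127, 0.2, 183) -> [  2.13 -24.14  -0.06] [ 3.000e-02  1.000e-02 -4.276e+01]
```

send_rows(series=[0.9,-10,0,0,0,-18,0.4,2.1,-24.1,0,0,0,-42.8,0.4,2.1,-24.1,0,0,0,-42.8,0.4,2.1,-24.1,0,0,0,-42.8,0.4,2.1,-24.1,0,0,0,-42.8,0.4,2.1,-24.1,0,0,0,-42.8,0.4,2.1,-24.1,0,0,0,-42.8,0.4,2.1,-24.1,0,0,0,-42.8,0.4,2.1,-24.1,0,0,0,-42.8,0.4,2.1,-24.1,0,0,0,-42.8,0.4])

```text
clock: 2.62
tcp_pos: [0.5721, 0.1297, 0.1995]
orientation: [0.0, 0.727, -0.687, -0.0]
wrist_force: [-0.3, -0.0, -0.1]
finger_gap: 0.0343
```

```bash
python3 -c "
from h import *
st(); go(.573,.127,.095,183)
im=look('side'); cv2.imwrite('pics/s1.png',cv2.resize(im[150:384,60:360],None,fx=2.5,fy=2.5))
print(proj('side',[.573,.127,.13]),proj('side',[.573,.127,.2]))"
```

```text
t 2.62 p [0.5721 0.1297 0.1995] yang -176.78 tilt [-0.001  0.   ] F [-0.3 -0.  -0.1] gap 0.0343 q6 -1.54
go (0.573, 0.127, 0.095, 183) -> [ 0.28 -0.08 10.45] [0.05 0.03 0.22]
[[213.91406012 218.91488301]] [[211.24695513 198.67973   ]]
```

View pics/s1.png

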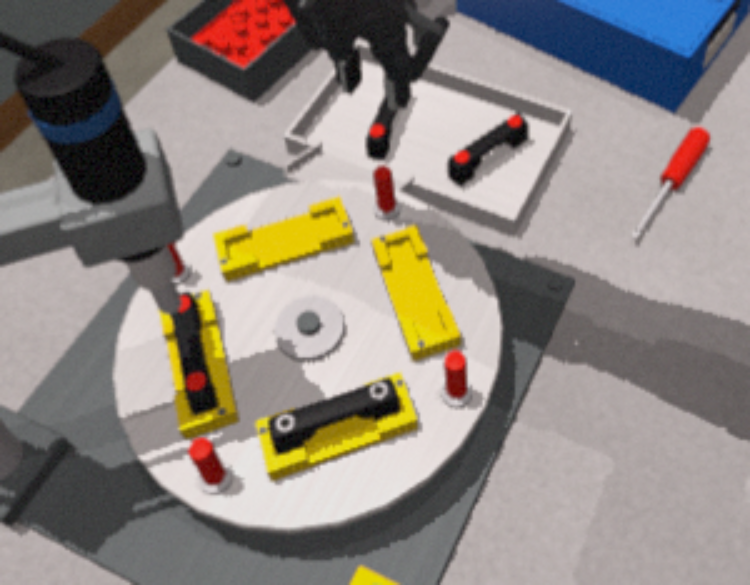

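The post tip in the crop (384,170) matches my predicted (385,172), and the jaws straddle it. I'll lower now.

send_rows(series=[0.28,-0.1,2.5,0,0,0,0.4,0.28,-0.1,5,0,0,0,0.4,0.28,-0.1,7,0,0,0,0.4,0.28,-0.1,9,0,0,0,0.4,0.28,-0.1,10.4,0,0,0,0.4,0.28,-0.1,10.4,0,0,0,0.4])

```text
clock: 3.17
tcp_pos: [0.5711, 0.1266, 0.0926]
orientation: [0.002, 0.727, -0.687, -0.002]
wrist_force: [-0.1, -1.3, -0.3]
finger_gap: 0.034
```

```bash
python3 -c "
from h import *
st()
H=np.array([.566,.267])
p,r=tool(); ri=r.inv()
# arc: tool moves clockwise from post angle -87 by a; want go for a
import numpy as np
for a0,al in ((0,range(5,51,5)),):
  for a in al:
    t=np.radians(-87-a); x,y=H+.14*np.array([np.cos(t),np.sin(t)])
    print(a,end=' '); go(x,y,.095,183-a)
"
```

```text
t 3.17 p [0.5711 0.1266 0.0926] yang -176.74 tilt [-0.006 -0.   ] F [-0.1 -1.3 -0.3] gap 0.034 q6 -1.55
5 go (np.float64(0.5611140704616498), np.float64(0.1270852842173266), 0.095, 178) -> [-0.11  0.99 -0.23] [ 0.32 -0.01  5.26]
10 go (np.float64(0.5489382919232794), np.float64(0.1280435387702149), 0.095, 173) -> [-0.28  2.2  -0.23] [ 0.32 -0.02 10.26]
15 go (np.float64(0.5368923632855136), np.float64(0.1300593358972672), 0.095, 168) -> [-0.54  3.4  -0.22] [ 0.32 -0.04 15.26]
20 go (np.float64(0.5250679613388168), np.float64(0.13311733416517502), 0.095, 163) -> [-0.92  4.56 -0.21] [ 0.32 -0.05 20.26]
25 go (np.float64(0.5135550769217723), np.float64(0.13719426036064977), 0.095, 158) -> [-1.39  5.69 -0.21] [ 0.32 -0.07 25.26]
30 go (np.float64(0.5024413300364634), np.float64(0.14225908661362852), 0.095, 153) -> [-1.96  6.77 -0.2 ] [ 0.32 -0.08 30.26]
35 go (np.float64(0.49181130300735126), np.float64(0.14827326653810036), 0.095, 148) -> [-2.62  7.79 -0.2 ] [ 0.31 -0.09 35.26]
40 go (np.float64(0.48174589675871315), np.float64(0.15519102859337902), 0.095, 143) -> [-3.37  8.76 -0.19] [ 0.31 -0.11 40.26]
45 go (np.float64(0.4723217151097598), np.float64(0.1629597244331648), 0.095, 138) -> [-4.2   9.66 -0.19] [ 0.31 -0.12 45.26]
50 go (np.float64(0.4636104817733161), np.float64(0.17152022959125018), 0.095, 133) -> [-5.1  10.48 -0.18] [ 0.3  -0.14 50.26]
```

send_rows(series=[-0.1,1,-0.2,0,0,5.3,0.4,-0.3,2.2,-0.2,0,0,10.3,0.4,-0.55,3.4,-0.2,0,0,15.3,0.4,-0.9,4.55,-0.2,0,0,20.3,0.4,-1.4,5.7,-0.2,0,0,25.3,0.4,-1.95,6.75,-0.2,0,0,30.3,0.4,-2.6,7.8,-0.2,0,0,35.3,0.4,-3.35,8.75,-0.2,0,0,40.3,0.4,-4.2,9.65,-0.2,0,0,45.3,0.4,-5.1,10.5,-0.2,0,0,50.3,0.4])

```text
clock: 4.0
tcp_pos: [0.4663, 0.1715, 0.0991]
orientation: [0.001, -0.364, 0.931, -0.0]
wrist_force: [-0.5, 0.7, 0.0]
finger_gap: 0.0339
```

```bash
python3 -c "
from h import *
st()
H=np.array([.566,.267])
for a in (55,60,65,70,75,80,85,87.5):
    t=np.radians(-87-a); x,y=H+.14*np.array([np.cos(t),np.sin(t)])
    print(a,end=' '); go(x,y,.095,183-a)
im=look('top'); print([c for c in caps(im) if c[0][0]<230])
"
```

```text
t 4.0 p [0.4663 0.1715 0.0991] yang 132.66 tilt [0.002 0.001] F [-0.5  0.7  0. ] gap 0.0339 q6 -0.55
55 go (np.float64(0.4556784944950589), np.float64(0.18080739345440783), 0.095, 128) -> [0.15 1.4  0.41] [-0.05  0.1   4.66]
60 go (np.float64(0.44858612048764057), np.float64(0.1907505350978962), 0.095, 123) -> [-0.    2.61  0.41] [-0.04  0.11  9.66]
65 go (np.float64(0.4423873369997502), np.float64(0.2012739812099753), 0.095, 118) -> [-0.26  3.81  0.41] [-0.04  0.11 14.66]
70 go (np.float64(0.4371293205166583), np.float64(0.2122976420115017), 0.095, 113) -> [-0.62  4.98  0.41] [-0.03  0.11 19.66]
75 go (np.float64(0.43285208771867845), np.float64(0.22373762078750736), 0.095, 108) -> [-1.08  6.11  0.41] [-0.03  0.11 24.66]
80 go (np.float64(0.429588190930067), np.float64(0.23550685239185887), 0.095, 103) -> [-1.64  7.19  0.41] [-2.000e-02  1.100e-01  2.966e+01]
85 go (np.float64(0.4273624703761801), np.float64(0.24751576586559088), 0.095, 98) -> [-2.29  8.23  0.41] [-2.000e-02  1.100e-01  3.466e+01]
87.5 go (np.float64(0.4266445322285949), np.float64(0.2535815946471687), 0.095, 95.5) -> [-2.65  8.72  0.41] [-2.000e-02  1.200e-01  3.716e+01]
[(array([157.5, 129.7]), np.int32(29), array([6, 7], dtype=int32)), (array([143.6, 148.6]), np.int32(30), array([6, 6], dtype=int32)), (array([211. , 177.7]), np.int32(24), array([5, 6], dtype=int32)), (array([104.7, 183.3]), np.int32(29), array([6, 6], dtype=int32)), (array([ 93.5, 243.1]), np.int32(35), array([6, 7], dtype=int32))]
```

```bash
python3 -c "
from h import *
a=look('top')[90:290,60:320]; b=look('side')[150:384,60:360]
cv2.imwrite('pics/m1.png',np.hstack([cv2.resize(a,(400,308)),cv2.resize(b,(395,308))])); cv2.imwrite('pics/m1.png',cv2.resize(b,None,fx=2.5,fy=2.5))
st()"
```

```text
t 4.15 p [0.4667 0.1714 0.0988] yang 133.13 tilt [0.002 0.   ] F [ 1.  -0.4  0.9] gap 0.034 q6 -0.56
```

View pics/m1.png

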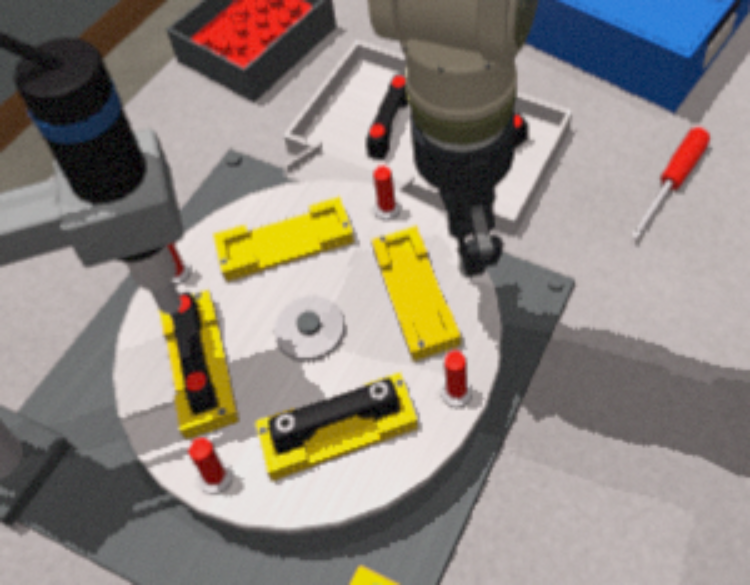

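```bash
python3 -c "
from h import *
p,r=tool()
for n in('top','side'):
  q=proj(n,[p,p-r.apply([0,0,.0187]),[.566,.267,.088],[.573,.127,.13],[.573,.127,.076]]); print(n,q.round(1).tolist(), ((q-[60,150])*2.5).round().tolist())
a=look('top')[90:290,60:320]; cv2.imwrite('pics/m2.png',cv2.resize(a,None,fx=3,fy=3))
"
```

```text
top [[195.0, 218.9], [194.0, 218.0], [161.7, 183.3], [211.2, 177.3], [213.2, 181.6]] [[337.0, 172.0], [335.0, 170.0], [254.0, 83.0], [378.0, 68.0], [383.0, 79.0]]
side [[246.2, 260.1], [246.0, 255.4], [183.7, 278.5], [213.9, 218.9], [215.8, 233.0]] [[465.0, 275.0], [465.0, 263.0], [309.0, 321.0], [385.0, 172.0], [389.0, 207.0]]
```

View pics/m2.png

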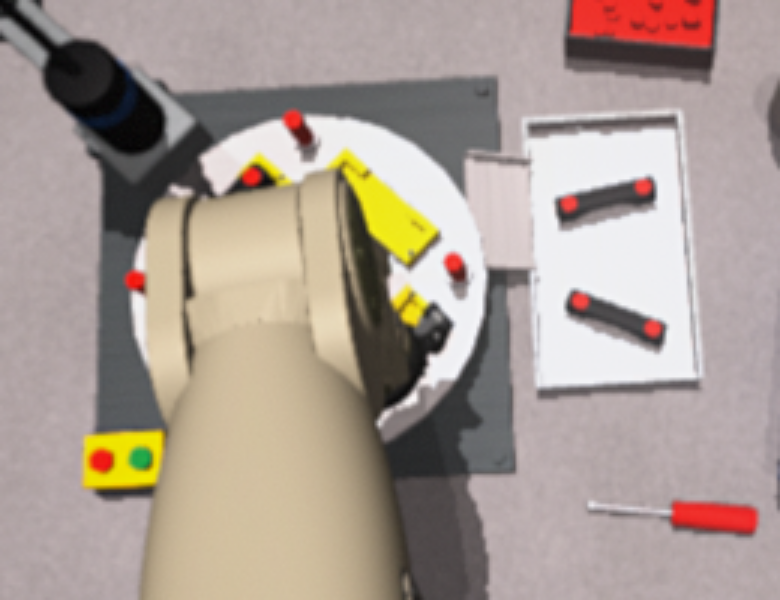

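```bash
python3 -c "
from h import *
p,r=tool()
st()
for dz in (0,.01,.02,.03):
  q=proj('side',[p+r.apply([0,s*.02,-dz]) for s in(1,-1)]); print(dz, ((q-[60,150])*2.5).round().tolist())
a=look('side')[210:280,210:290]; cv2.imwrite('pics/m3.png',cv2.resize(a,None,fx=8,fy=8,interpolation=cv2.INTER_CUBIC))
"
```

```text
t 4.2 p [0.4673 0.171  0.0987] yang 133.1 tilt [0.002 0.   ] F [-0.3 -0.  -0.1] gap 0.0342 q6 -0.56
0 [[471.0, 294.0], [459.0, 256.0]]
0.01 [[471.0, 288.0], [459.0, 249.0]]
0.02 [[471.0, 282.0], [459.0, 243.0]]
0.03 [[470.0, 275.0], [459.0, 237.0]]
```

View pics/m3.png

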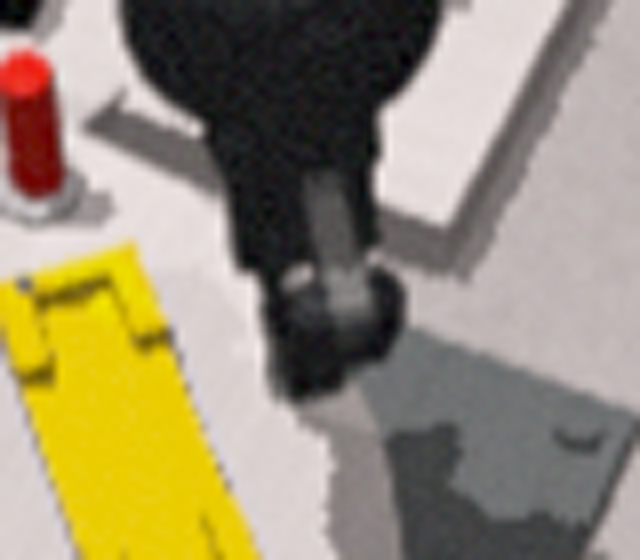

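The dial has not moved: post still at (384,170), caps unchanged. The visible fingertip at (247,260) looks about 30 mm higher than I expected. I'll shut the fingers and check again before retrying.

send_rows(series=[0,0,0,0,0,0,0,0,0,0,0,0,0,0,0,0,0,0,0,0,0,0,0,0,0,0,0,0,0,0,0,0,0,0,0])

```text
clock: 4.67
tcp_pos: [0.4671, 0.17, 0.0974]
orientation: [-0.0, -0.365, 0.931, 0.0]
wrist_force: [-0.6, 0.2, 0.0]
finger_gap: -0.0002
```

```bash
python3 -c "
from h import *
st(); p,r=tool()
for dz in (-.02,0,.02): print(dz, ((proj('side',p+r.apply([0,0,-dz]))-[210,210])*8).round().tolist())
a=look('side')[210:280,210:290]; cv2.imwrite('pics/m4.png',cv2.resize(a,None,fx=8,fy=8,interpolation=cv2.INTER_CUBIC))
"
```

```text
t 4.67 p [0.4671 0.17   0.0974] yang 132.85 tilt [-0.  0.] F [-0.6  0.2  0. ] gap -0.0002 q6 -0.56
-0.02 [[292.0, 438.0]]
0 [[291.0, 399.0]]
0.02 [[289.0, 359.0]]
```

View pics/m4.png

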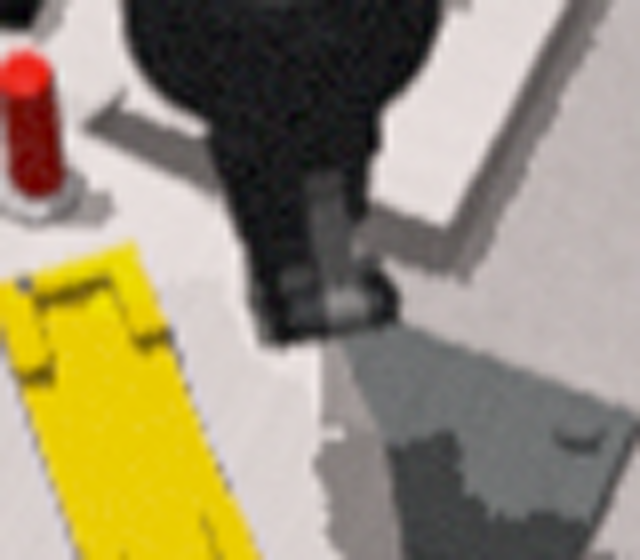

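The shut tips end at (300,345), but the prediction was (291,399), which is about 27 mm too high. I'll check by touching the bare dial gently.

send_rows(series=[0,0,0.4,0,0,0,0,0,0,0.8,0,0,0,0,0,0,1.2,0,0,0,0,0,0,1.5,0,0,0,0,0,0,1.8,0,0,0,0,0,0,2.0,0,0,0,0,0,0,2.2,0,0,0,0,0,0,2.4,0,0,0,0,0,0,2.4,0,0,0,0])

```text
clock: 5.47
tcp_pos: [0.4667, 0.1702, 0.0731]
orientation: [-0.0, -0.365, 0.931, 0.0]
wrist_force: [-0.2, 0.5, 0.3]
finger_gap: -0.0001
```

send_rows(series=[0,0,0.2,0,0,0,0,0,0,0.3,0,0,0,0,0,0,0.4,0,0,0,0,0,0,0.5,0,0,0,0,0,0,0.6,0,0,0,0,0,0,0.6,0,0,0,0])

```text
clock: 5.97
tcp_pos: [0.4668, 0.1702, 0.0673]
orientation: [-0.0, -0.365, 0.931, 0.0]
wrist_force: [0.3, -0.7, 0.4]
finger_gap: 0.0002
```

send_rows(series=[0,0,0.3,0,0,0,0,0,0,0.6,0,0,0,0,0,0,0.8,0,0,0,0,0,0,1.0,0,0,0,0,0,0,1.2,0,0,0,0,0,0,1.4,0,0,0,0,0,0,1.5,0,0,0,0,0,0,1.6,0,0,0,0,0,0,1.6,0,0,0,0])

```text
clock: 6.72
tcp_pos: [0.4668, 0.1702, 0.0513]
orientation: [-0.0, -0.365, 0.931, 0.0]
wrist_force: [0.2, -0.1, -0.5]
finger_gap: -0.0001
```

send_rows(series=[0,0,0.15,0,0,0,0,0,0,0.3,0,0,0,0,0,0,0.4,0,0,0,0,0,0,0.5,0,0,0,0,0,0,0.6,0,0,0,0,0,0,0.6,0,0,0,0])

```text
clock: 7.22
tcp_pos: [0.4668, 0.1702, 0.0453]
orientation: [-0.0, -0.365, 0.931, 0.0]
wrist_force: [0.1, 0.2, -0.3]
finger_gap: -0.0
```

```bash
python3 -c "
from h import *
st(); p,r=tool()
for z in (.05,.07,.09): print(z, ((proj('side',[p[0],p[1],z])-[210,210])*8).round().tolist())
a=look('side')[210:280,210:290]; cv2.imwrite('pics/m5.png',cv2.resize(a,None,fx=8,fy=8,interpolation=cv2.INTER_CUBIC))
"
```

```text
t 7.22 p [0.4668 0.1702 0.0453] yang 132.86 tilt [-0.  0.] F [ 0.1  0.2 -0.3] gap -0.0 q6 -0.56
0.05 [[294.0, 490.0]]
0.07 [[293.0, 453.0]]
0.09 [[292.0, 415.0]]
```

View pics/m5.png

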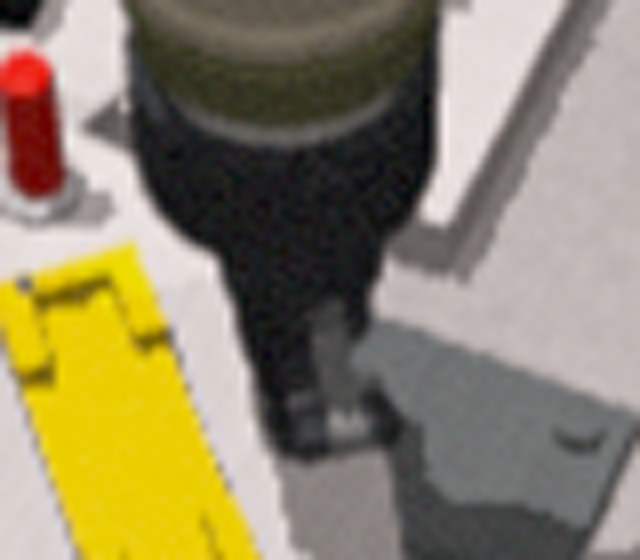

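The tip now meets the dial at (300,455), where the z=0.07 point projects, yet the reported z is 0.045. I'll carry on in 1 mm steps until it touches.

send_rows(series=[0,0,0.1,0,0,0,0,0,0,0.1,0,0,0,0,0,0,0.2,0,0,0,0,0,0,0.2,0,0,0,0])

```text
clock: 7.6
tcp_pos: [0.4669, 0.1703, 0.0434]
orientation: [-0.0, -0.365, 0.931, 0.0]
wrist_force: [-0.2, 0.5, -0.5]
finger_gap: -0.0
```

send_rows(series=[0,0,0.1,0,0,0,0,0,0,0.1,0,0,0,0,0,0,0.2,0,0,0,0,0,0,0.2,0,0,0,0])

```text
clock: 7.93
tcp_pos: [0.4668, 0.1702, 0.0413]
orientation: [-0.0, -0.365, 0.931, 0.0]
wrist_force: [0.0, -0.7, -0.4]
finger_gap: -0.0002
```

send_rows(series=[0,0,0.1,0,0,0,0,0,0,0.1,0,0,0,0,0,0,0.2,0,0,0,0,0,0,0.2,0,0,0,0])

```text
clock: 8.27
tcp_pos: [0.4668, 0.1703, 0.0393]
orientation: [-0.0, -0.365, 0.931, 0.0]
wrist_force: [1.2, 0.0, 0.3]
finger_gap: 0.0
```

send_rows(series=[0,0,0.1,0,0,0,0,0,0,0.1,0,0,0,0,0,0,0.2,0,0,0,0,0,0,0.2,0,0,0,0])

```text
clock: 8.6
tcp_pos: [0.4668, 0.1703, 0.0373]
orientation: [-0.0, -0.365, 0.931, 0.0]
wrist_force: [0.4, 0.3, -1.7]
finger_gap: 0.0001
```

send_rows(series=[0,0,0.1,0,0,0,0,0,0,0.1,0,0,0,0,0,0,0.1,0,0,0,0])

```text
clock: 8.85
tcp_pos: [0.4669, 0.1703, 0.0364]
orientation: [-0.0, -0.365, 0.931, 0.0]
wrist_force: [0.6, -0.2, -0.6]
finger_gap: -0.0003
```

```bash
python3 -c "
from h import *
s=get_state(); st(); print(s['ft_torque'],s['tau'])
a=look('side')[210:280,210:290]; b=look('top')[150:250,150:264]
cv2.imwrite('pics/m6.png',np.hstack([cv2.resize(a,(400,350),interpolation=cv2.INTER_CUBIC),cv2.resize(b,(399,350),interpolation=cv2.INTER_CUBIC)]))
"
```

```text
t 8.85 p [0.4669 0.1703 0.0364] yang 132.87 tilt [-0.  0.] F [ 0.6 -0.2 -0.6] gap -0.0003 q6 -0.56
[0.08408996 0.00439569 0.03670018] [-2.79108017e-04 -4.14820647e+01  2.54796606e+01 -1.01594412e-02
 -4.62435048e-05 -1.59519340e-05]
```

View pics/m6.png

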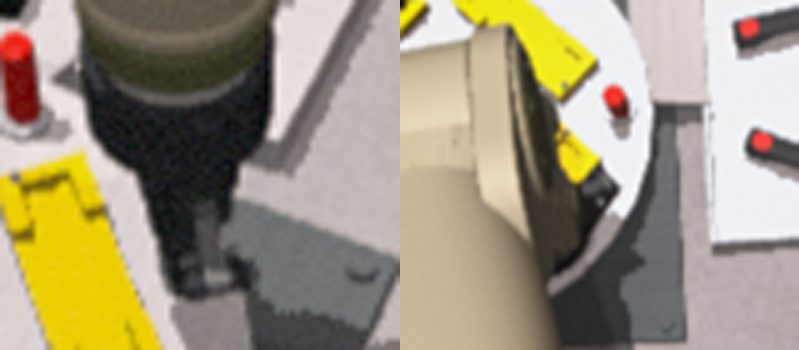

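send_rows(series=[0,0,0.1,0,0,0,0,0,0,0.1,0,0,0,0,0,0,0.2,0,0,0,0,0,0,0.2,0,0,0,0])

```text
clock: 9.28
tcp_pos: [0.467, 0.1702, 0.0352]
orientation: [0.0, -0.365, 0.931, -0.0]
wrist_force: [-2.7, -0.4, 6.5]
finger_gap: -0.0001
```

```bash
python3 -c "
from h import *
st()
for px in ([247.5,253.1],[247.5,266.9],[249.5,269.6]): print(px,[at('side',[px],z)[0].round(3).tolist() for z in(.06,.07,.08,.1)])
a=look('side'); g=cv2.cvtColor(a,cv2.COLOR_BGR2GRAY)
print(g[256:280,240:262])
"
```

```text
t 9.28 p [0.467  0.1702 0.0352] yang 132.86 tilt [ 0. -0.] F [-2.7 -0.4  6.5] gap -0.0001 q6 -0.56
[247.5, 253.1] [[0.485, 0.133, 0.06], [0.482, 0.138, 0.07], [0.479, 0.144, 0.08], [0.472, 0.155, 0.1]]
[247.5, 266.9] [[0.468, 0.165, 0.06], [0.465, 0.17, 0.07], [0.462, 0.175, 0.08], [0.456, 0.186, 0.1]]
[249.5, 269.6] [[0.46, 0.169, 0.06], [0.458, 0.174, 0.07], [0.455, 0.179, 0.08], [0.449, 0.189, 0.1]]
[[118  37  24  29  23  27  23  19  29  68  79  78  76  76 104 114 116 116
  114 115 113 115]
 [158  66  24  24  19  29  34  29  36  63  74  78  74  77 106 116 118 118
  115 115 115 116]
 [200 108  34  10  26  36  27  28  34  61  73  77  78  79 112 116 108 111
  115 113 114 111]
 [215 133  45  24  30  30  28  30  35  55  75  76  74  78 103 102  86 105
  110 116 118 114]
 [215 135  55  27  26  30  38  28  34  45  74  75  75  74  72  71  72  89
  112 114 117 112]
 [216 153  67  38  32  31  47  44  53  55  74  71  78  75  77  65  56  66
   99 102  98 110]
 [216 171  87  58  34  39  71  65  71  64  62  70  76  74  76  48  35  36
   54  69  71 109]
 [219 178  99  52  26  29  63  69  59  51  
[... 838 characters left out ...]
2 133 132 133 133 137 138 138
  133  85  67  66]
 [211 214 215 211 152 130 130 132 134 129 130 133 131 133 132 136 135 133
  134  98  70  67]
 [207 214 213 214 180 137 131 131 133 133 132 132 132 134 132 137 135 136
  132 111  76  68]
 [201 212 215 215 211 151 134 130 130 132 132 131 134 133 136 137 133 130
  132 124  76  64]
 [196 200 213 215 216 182 137 129 134 133 134 130 132 136 139 135 134 132
  136 132  85  62]
 [193 191 213 212 217 213 154 129 130 132 129 133 134 133 135 134 134 131
  131 132  82  63]
 [193 198 204 213 216 213 179 136 129 129 131 130 135 135 136 133 131 134
  134 134  84  55]
 [191 192 192 213 214 213 212 154 134 128 130 130 136 134 133 134 134 132
  131 135  92  59]]
```

Contact: 6.5 N at reported z 0.0352, while the dial's top is at 0.070. So the real tips sit about 34.5 mm above the reported TCP, and xy agrees. I'll build that offset into the helper, then go back over the −y post.

```bash
sed -i 's/^def go(x,y,z,ang,quiet=False):/B=.0345  # tips are really this much above the reported TCP\ndef go(x,y,z,ang):\n    z=z-B/; s/print("go",(x,y,z,ang)/print("go",np.round((x,y,z+B,ang),4)/' h.py
python3 - <<'E'
from h import *
st(); go(.573,.127,.16,183); go(.573,.127,.085,183)
E
```

```text
t 9.33 p [0.467  0.1702 0.0352] yang 132.87 tilt [ 0.001 -0.   ] F [-1.9 -1.2  7.1] gap 0.0002 q6 -0.56
go [5.73e-01 1.27e-01 1.60e-01 1.83e+02] -> [ -4.83 -10.38  -9.02] [-3.000e-02  1.000e-02 -5.013e+01]
go [5.73e-01 1.27e-01 8.50e-02 1.83e+02] -> [ -4.83 -10.38  -1.52] [-3.000e-02  1.000e-02 -5.013e+01]
```

send_rows(series=[0,0,-3,0,0,0,0.4,0,0,-6,0,0,0,0.4,0,0,-9.5,0,0,-6,0.4,-1,-2.5,-9.5,0,0,-13,0.4,-2,-5,-9.5,0,0,-20,0.4,-3.5,-7.5,-9.5,0,0,-27,0.4,-4.8,-10.4,-9.5,0,0,-34,0.4,-4.8,-10.4,-9.5,0,0,-41,0.4,-4.8,-10.4,-9.5,0,0,-48,0.4,-4.8,-10.4,-9.5,0,0,-50,0.4])

```text
clock: 10.17
tcp_pos: [0.5732, 0.1262, 0.1289]
orientation: [0.0, 0.726, -0.688, -0.0]
wrist_force: [-1.6, 0.9, 0.4]
finger_gap: 0.0341
```

Run:
```python
from h import *
st(); go(.573,.127,.085,183)
```

```text
t 10.17 p [0.5732 0.1262 0.1289] yang -176.88 tilt [-0.001  0.   ] F [-1.6  0.9  0.4] gap 0.0341 q6 -1.55
go [5.73e-01 1.27e-01 8.50e-02 1.83e+02] -> [-0.08  0.01  7.84] [0.05 0.01 0.12]
```

send_rows(series=[0,0,1.5,0,0,0,0.4,0,0,3,0,0,0,0.4,0,0,4.5,0,0,0,0.4,0,0,6,0,0,0,0.4,0,0,7.2,0,0,0,0.4,0,0,7.8,0,0,0,0.4,0,0,7.8,0,0,0,0.4])

```text
clock: 10.75
tcp_pos: [0.5715, 0.1266, 0.0498]
orientation: [0.001, 0.725, -0.689, -0.001]
wrist_force: [-0.7, 0.8, -0.0]
finger_gap: 0.0343
```

```bash
python3 -c "
from h import *
st()
H=np.array([.566,.267])
for a in range(5,51,5):
    t=np.radians(-87-a); x,y=H+.14*np.array([np.cos(t),np.sin(t)])
    print(a,end=' '); go(x,y,.085,183-a)
"
```

```text
t 10.75 p [0.5715 0.1266 0.0498] yang -177.14 tilt [-0.003 -0.   ] F [-0.7  0.8 -0. ] gap 0.0343 q6 -1.54
5 go [5.611e-01 1.271e-01 8.500e-02 1.780e+02] -> [-0.1   1.04 -0.07] [ 0.18 -0.01  4.86]
10 go [5.489e-01 1.280e-01 8.500e-02 1.730e+02] -> [-0.26  2.25 -0.06] [ 0.18 -0.02  9.86]
15 go [5.369e-01 1.301e-01 8.500e-02 1.680e+02] -> [-0.52  3.44 -0.06] [ 0.18 -0.02 14.86]
20 go [5.251e-01 1.331e-01 8.500e-02 1.630e+02] -> [-0.89  4.61 -0.05] [ 0.18 -0.03 19.86]
25 go [5.136e-01 1.372e-01 8.500e-02 1.580e+02] -> [-1.35  5.73 -0.05] [ 0.18 -0.04 24.86]
30 go [5.024e-01 1.423e-01 8.500e-02 1.530e+02] -> [-1.91  6.82 -0.05] [ 0.18 -0.05 29.86]
35 go [4.918e-01 1.483e-01 8.500e-02 1.480e+02] -> [-2.57  7.85 -0.04] [ 0.17 -0.06 34.86]
40 go [4.817e-01 1.552e-01 8.500e-02 1.430e+02] -> [-3.31  8.82 -0.04] [ 0.17 -0.06 39.86]
45 go [4.723e-01 1.630e-01 8.500e-02 1.380e+02] -> [-4.13  9.72 -0.04] [ 0.17 -0.07 44.86]
50 go [4.636e-01 1.715e-01 8.500e-02 1.330e+02] -> [-5.03 10.55 -0.04] [ 0.17 -0.08 49.86]
```

send_rows(series=[0,0.5,0,0,0,2.5,0.4,-0.1,1.05,0,0,0,5,0.4,-0.15,1.65,0,0,0,7.5,0.4,-0.25,2.25,0,0,0,10,0.4,-0.4,2.85,0,0,0,12.5,0.4,-0.5,3.45,0,0,0,15,0.4,-0.7,4.05,0,0,0,17.5,0.4,-0.9,4.6,0,0,0,20,0.4,-1.1,5.2,0,0,0,22.5,0.4,-1.35,5.75,0,0,0,25,0.4])

```text
clock: 11.58
tcp_pos: [0.5228, 0.1349, 0.0534]
orientation: [0.005, -0.556, 0.831, -0.006]
wrist_force: [17.8, -8.6, -11.6]
finger_gap: 0.0339
```

```bash
python3 -c "
from h import *
st()
im=look('top'); print([c for c in caps(im) if c[0][0]<230])
H=np.array([.566,.267])
for a in range(30,76,5):
    t=np.radians(-87-a); x,y=H+.14*np.array([np.cos(t),np.sin(t)])
    print(a,end=' '); go(x,y,.085,183-a)
"
```

```text
t 11.58 p [0.5228 0.1349 0.0534] yang 157.58 tilt [ 0.014 -0.004] F [ 17.8  -8.6 -11.6] gap 0.0339 q6 -1.07
[(array([174. , 129.6]), np.int32(8), array([5, 2], dtype=int32)), (array([130.7, 158.3]), np.int32(27), array([7, 6], dtype=int32)), (array([107.6, 166.1]), np.int32(39), array([8, 7], dtype=int32)), (array([ 93.5, 243.1]), np.int32(35), array([6, 7], dtype=int32))]
30 go [5.024e-01 1.423e-01 8.500e-02 1.530e+02] -> [0.06 1.93 0.25] [-0.65  0.07  4.48]
35 go [4.918e-01 1.483e-01 8.500e-02 1.480e+02] -> [-0.09  3.14  0.24] [-0.65  0.1   9.48]
40 go [4.817e-01 1.552e-01 8.500e-02 1.430e+02] -> [-0.34  4.34  0.23] [-0.64  0.13 14.48]
45 go [4.723e-01 1.630e-01 8.500e-02 1.380e+02] -> [-0.7   5.51  0.21] [-0.64  0.16 19.48]
50 go [4.636e-01 1.715e-01 8.500e-02 1.330e+02] -> [-1.15  6.64  0.2 ] [-0.63  0.18 24.48]
55 go [4.557e-01 1.808e-01 8.500e-02 1.280e+02] -> [-1.71  7.73  0.19] [-0.63  0.21 29.48]
60 go [4.486e-01 1.908e-01 8.500e-02 1.230e+02] -> [-2.36  8.76  0.18] [-0.62  0.24 34.48]
65 go [4.424e-01 2.013e-01 8.500e-02 1.180e+02] -> [-3.09  9.74  0.17] [-0.61  0.27 39.48]
70 go [4.371e-01 2.123e-01 8.500e-02 1.130e+02] -> [-3.91 10.65  0.16] [-0.6   0.3  44.48]
75 go [4.329e-01 2.237e-01 8.500e-02 1.080e+02] -> [-4.8  11.48  0.15] [-0.59  0.32 49.48]
```

The posts and caps have moved, so the dial is turning. Continuing along the arc from the commanded pose.

send_rows(series=[0,0.6,0,0,0,2.5,0.4,-0.05,1.2,0,0,0,5,0.4,-0.1,1.85,0,0,0,7.5,0.4,-0.2,2.45,0,0,0,10,0.4,-0.35,3.05,0,0,0,12.5,0.4,-0.5,3.6,0,0,0,15,0.4,-0.65,4.2,0,0,0,17.5,0.4,-0.85,4.8,0,0,0,20,0.4,-1.05,5.35,0,0,0,22.5,0.4,-1.3,5.9,0,0,0,25,0.4])

```text
clock: 12.47
tcp_pos: [0.4696, 0.1673, 0.0532]
orientation: [0.002, -0.362, 0.932, -0.006]
wrist_force: [6.3, -16.7, -2.0]
finger_gap: 0.0342
```

send_rows(series=[0,0.6,0,0,0,2.5,0.4,-0.05,1.2,0,0,0,5,0.4,-0.1,1.85,0,0,0,7.5,0.4,-0.2,2.45,0,0,0,10,0.4,-0.35,3.05,0,0,0,12.5,0.4,-0.5,3.6,0,0,0,15,0.4,-0.65,4.2,0,0,0,17.5,0.4,-0.85,4.8,0,0,0,20,0.4,-1.05,5.35,0,0,0,22.5,0.4,-1.3,5.9,0,0,0,25,0.4])

```text
clock: 13.3
tcp_pos: [0.4352, 0.22, 0.0531]
orientation: [0.001, -0.153, 0.988, -0.004]
wrist_force: [-0.4, -15.1, 8.4]
finger_gap: 0.0342
```

```bash
python3 -c "
from h import *
st()
im=look('top'); print([c[:2] for c in caps(im) if c[0][0]<230])
H=np.array([.566,.267])
for a in (80,85,90):
    t=np.radians(-87-a); x,y=H+.14*np.array([np.cos(t),np.sin(t)])
    print(a,end=' '); go(x,y,.085,183-a)
    print(proj('top',[[*(H+.14*np.array([np.cos(t+k*np.pi/2),np.sin(t+k*np.pi/2)])),.13] for k in range(4)]).round(1).tolist())
"
```

```text
t 13.3 p [0.4352 0.22   0.0531] yang 107.57 tilt [ 0.002 -0.008] F [ -0.4 -15.1   8.4] gap 0.0342 q6 0.0
[(array([139.7, 133.6]), np.int32(32)), (array([160.5, 144.6]), np.int32(30)), (array([185.5, 154.2]), np.int32(28)), (array([207.1, 160.2]), np.int32(23))]
80 go [4.296e-01 2.355e-01 8.500e-02 1.030e+02] -> [0.09 1.43 0.24] [-0.24  0.04  4.52]
[[167.9, 231.8], [210.0, 168.3], [148.8, 130.9], [105.7, 191.9]]
85 go [4.274e-01 2.475e-01 8.500e-02 9.800e+01] -> [-0.06  2.64  0.24] [-0.24  0.05  9.52]
[[163.2, 232.7], [210.8, 172.7], [153.3, 130.1], [105.1, 187.4]]
90 go [4.262e-01 2.597e-01 8.500e-02 9.300e+01] -> [-0.31  3.84  0.23] [-0.24  0.06 14.52]
[[158.5, 233.2], [211.1, 177.2], [157.8, 129.6], [105.0, 182.9]]
```

send_rows(series=[0,0.6,0,0,0,2.5,0.4,-0.05,1.2,0,0,0,5,0.4,-0.1,1.85,0,0,0,7.5,0.4,-0.2,2.45,0,0,0,10,0.4,-0.35,3.05,0,0,0,12.5,0.4,-0.45,3.4,0,0,0,14,0.4,-0.5,3.6,0,0,0,15,0.4,-0.5,3.6,0,0,0,15,0.4,-0.5,3.6,0,0,0,15,0.4])

```text
clock: 14.1
tcp_pos: [0.4285, 0.2594, 0.0524]
orientation: [0.0, -0.025, 1.0, 0.0]
wrist_force: [0.1, -1.3, 0.3]
finger_gap: 0.0341
```

```bash
python3 -c "
from h import *
st()
im=look('top'); print([c[:2] for c in caps(im) if c[0][0]<230])
"
```

```text
t 14.1 p [0.4285 0.2594 0.0524] yang 92.87 tilt [0.001 0.   ] F [ 0.1 -1.3  0.3] gap 0.0341 q6 0.33
[(array([154.1, 129.9]), np.int32(30)), (array([171.1, 145.9]), np.int32(27)), (array([191.9, 162.1]), np.int32(22)), (array([210.6, 174.3]), np.int32(21))]
```

send_rows(series=[0,0.2,0,0,0,0.8,0.4,0,0.4,0,0,0,1.6,0.4,0,0.6,0,0,0,2.4,0.4,0,0.7,0,0,0,2.8,0.4,0,0.8,0,0,0,3.2,0.4,0,0.8,0,0,0,3.2,0.4])

```text
clock: 14.65
tcp_pos: [0.4285, 0.2666, 0.0522]
orientation: [0.001, 0.004, 1.0, -0.001]
wrist_force: [0.0, -5.4, 3.8]
finger_gap: 0.034
```

```bash
python3 -c "
from h import *
st()
im=look('top'); print([c[:2] for c in caps(im) if c[0][0]<230])
"
```

```text
t 14.65 p [0.4285 0.2666 0.0522] yang 89.59 tilt [ 0.002 -0.002] F [ 0.  -5.4  3.8] gap 0.034 q6 0.41
[(array([156.7, 129.8]), np.int32(30)), (array([172.9, 146.5]), np.int32(29)), (array([192.9, 163.7]), np.int32(26)), (array([210.8, 177. ]), np.int32(21))]
```

send_rows(series=[0,0.1,0,0,0,0.4,0.4,0,0.2,0,0,0,0.8,0.4,0,0.25,0,0,0,0.8,0.4,0,0.25,0,0,0,0.8,0.4])

```text
clock: 15.03
tcp_pos: [0.4284, 0.2694, 0.0521]
orientation: [0.001, 0.01, 1.0, -0.001]
wrist_force: [0.1, -4.0, 3.8]
finger_gap: 0.0341
```

```bash
python3 -c "
from h import *
st()
im=look('top'); print([c[:2] for c in caps(im) if c[0][0]<230])
"
```

```text
t 15.03 p [0.4284 0.2694 0.0521] yang 88.81 tilt [ 0.001 -0.001] F [ 0.1 -4.   3.8] gap 0.0341 q6 0.42
[(array([157.7, 129.6]), np.int32(30)), (array([173.5, 146.8]), np.int32(28)), (array([193.1, 164.4]), np.int32(26)), (array([210.9, 177.9]), np.int32(22))]
```

send_rows(series=[0,-0.4,0,0,0,0,0.4,0,-0.8,0,0,0,0,0.4,0,-0.8,0,0,0,0,0.4,0,-0.8,-1,0,0,0,0.4,0,-0.8,-4,0,0,0,0.4,0,-0.8,-7.5,0,0,0,0.4,0,-0.8,-10,0,0,0,0.4,0,-0.8,-10,0,0,0,0.4])

```text
clock: 15.75
tcp_pos: [0.4309, 0.2637, 0.1578]
orientation: [0.005, 0.01, 1.0, 0.002]
wrist_force: [0.4, 0.7, -0.4]
finger_gap: 0.0341
```

```bash
cat > m.py <<'E'
from h import *
def hnd(im,a,b,z):
    w=at('top',[a,b],z); c=w.mean(0); d=w[0]-w[1]; ang=np.degrees(np.arctan2(d[1],d[0])); print("handle",c.round(4),"axis",ang.round(1),"len",np.linalg.norm(d).round(4)); return c,ang
E
python3 -c "
from m import *
st()
im=look('top'); C=[c for c in caps(im)]; print([(c[0].tolist(),int(c[1])) for c in C])
P=[c[0] for c in C]
near=lambda q:min(P,key=lambda p:np.hypot(*(p-np.array(q))))
c,a=hnd(im,near([173.5,146.8]),near([193.1,164.4]),.114)
c1,a1=hnd(im,near([274,151.7]),near([249,157.4]),.037)
c2,a2=hnd(im,near([252.8,189.8]),near([277,199]),.037)
t=np.radians(-42); print('exp',.566+.095*np.cos(t),.267+.095*np.sin(t))
for d in silhouettes('top','tote')[:1]:
    ys,xs=np.nonzero(d['pixels']); m=d['pixels'].astype(np.uint8)
    cn=max(cv2.findContours(m,0,2)[0],key=cv2.contourArea); print(cv2.approxPolyDP(cn,5,True)[:,0].tolist())
v=[]
b=im; h=cv2.cvtColor(b,cv2.COLOR_BGR2HSV)
cv2.imwrite('pics/t2.png',np.hstack([cv2.resize(im[110:270,90:310],(484,352)),cv2.resize(im[120:270,310:415],(246,352))]))
"
```

```text
t 15.75 p [0.4309 0.2637 0.1578] yang 88.88 tilt [0.009 0.004] F [ 0.4  0.7 -0.4] gap 0.0341 q6 0.41
[([274.4, 87.9], 1393), ([157.7, 129.6], 30), ([173.5, 146.8], 28), ([274.1, 151.7], 14), ([249.3, 157.5], 15), ([193.2, 164.4], 27), ([210.9, 177.9], 22), ([252.9, 189.7], 14), ([277.2, 199.0], 15), ([158.8, 234.1], 15), ([298.0, 261.9], 209)]
handle [0.6374 0.2056 0.114 ] axis 48.0 len 0.0742
handle [ 0.6617 -0.0089  0.037 ] axis -76.5 len 0.0744
handle [ 0.544  -0.0176  0.037 ] axis 68.6 len 0.0743
exp 0.6365987584203524 0.2034325923959085
[[333, 138], [319, 248], [402, 258], [407, 147]]
```

View pics/t2.png

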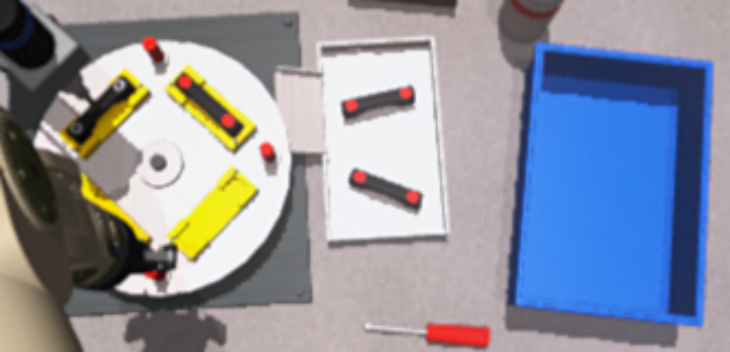

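The dial is home: handle_dial is at the unload station (crop 208,102), the blank is at the drive station, and the tote shows clearly at (513–713, 43–325). Next I'll fetch handle_dial.

```bash
python3 -c "
from m import *
go(.637,.205,.17,138); go(.637,.205,.09,138)
w=at('top',[[332.6,138.3],[407.7,146.4],[402.2,258.5],[322.4,251.2]],.1)[:,:2]; print(w.round(4).tolist(),w.mean(0))
for i in range(4): d=w[(i+1)%4]-w[i]; print(np.linalg.norm(d).round(4),np.degrees(np.arctan2(d[1],d[0])).round(1))
w=at('top',[[333,138],[319,248],[402,258],[407,147]],.1)[:,:2]; print(w.mean(0))
"
```

```text
go [  0.637   0.205   0.17  138.   ] -> [-20.94  -5.36   1.83] [ 2.000e-02  2.200e-01 -4.913e+01]
go [6.37e-01 2.05e-01 9.00e-02 1.38e+02] -> [-20.91  -5.37   9.83] [ 2.000e-02  2.200e-01 -4.913e+01]
[[0.6901, -0.2044], [0.6663, -0.411], [0.3615, -0.3724], [0.3809, -0.1647]] [ 0.52468243 -0.28812666]
0.208 -96.6
0.3072 172.8
0.2086 84.7
0.3117 -7.3
[ 0.52686796 -0.28563485]
```

send_rows(series=[-2.5,-0.6,0.2,0,0,-6,0.5,-5.5,-1.4,0.5,0,0,-13,0.5,-9,-2.3,0.8,0,0,-20,0.5,-12.5,-3.2,1.2,0,0,-27,0.5,-16,-4,1.5,0,0,-34,0.5,-19,-4.8,1.8,0,0,-41,0.5,-20.9,-5.4,1.8,0,0,-48,0.5,-20.9,-5.4,1.8,0,0,-49,0.5,-20.9,-5.4,1.8,0,0,-49,0.5,-20.9,-5.4,1.8,0,0,-49,0.5])

```text
clock: 16.68
tcp_pos: [0.634, 0.2039, 0.132]
orientation: [-0.001, -0.405, 0.914, 0.001]
wrist_force: [0.6, 0.1, 0.1]
finger_gap: 0.0426
```

```bash
python3 -c "
from m import *
st(); go(.637,.205,.09,138)"
```

```text
t 16.68 p [0.634  0.2039 0.132 ] yang 137.77 tilt [-0.003 -0.   ] F [0.6 0.1 0.1] gap 0.0426 q6 -0.64
go [6.37e-01 2.05e-01 9.00e-02 1.38e+02] -> [-0.3  -0.16  7.65] [ 0.13 -0.13 -0.23]
```

send_rows(series=[-0.2,-0.15,1.5,0,0,0,0.5,-0.2,-0.15,3,0,0,0,0.5,-0.2,-0.15,4.5,0,0,0,0.5,-0.2,-0.15,5.8,0,0,0,0.5,-0.2,-0.15,6.8,0,0,0,0.5,-0.2,-0.15,7.5,0,0,0,0.5,-0.2,-0.15,7.5,0,0,0,0.5,-0.2,-0.15,7.5,0,0,0,0.5])

```text
clock: 17.35
tcp_pos: [0.6374, 0.2046, 0.0586]
orientation: [-0.0, -0.406, 0.914, 0.0]
wrist_force: [0.0, 1.0, 0.9]
finger_gap: 0.0426
```

send_rows(series=[0,0,0,0,0,0,0.3,0,0,0,0,0,0,0.1,0,0,0,0,0,0,0.1,0,0,0,0,0,0,0,0,0,0,0,0,0,0,0,0,0,0,0,0,0], newtons=30)

```text
clock: 17.85
tcp_pos: [0.6387, 0.2045, 0.0597]
orientation: [0.001, -0.406, 0.914, -0.0]
wrist_force: [-0.0, 0.5, 5.4]
finger_gap: 0.0193
```

send_rows(series=[0,0,-0.4,0,0,0,0,0,0,-1,0,0,0,0,0,0,-2,0,0,0,0,0,0,-3.5,0,0,0,0,0,0,-5.5,0,0,0,0,0,0,-8,0,0,0,0,0,0,-10.5,0,0,0,0,0,0,-12,0,0,0,0,0,0,-12,0,0,0,0])

```text
clock: 18.6
tcp_pos: [0.6401, 0.2047, 0.1837]
orientation: [0.004, -0.406, 0.914, -0.001]
wrist_force: [0.4, -0.0, -0.7]
finger_gap: 0.0195
```

```bash
python3 -c "
from m import *
st()
im=look('top'); print([(c[0].tolist(),int(c[1])) for c in caps(im)])
yaw=np.radians(-6.5); T=np.array([.525,-.288]); ux=np.array([np.cos(yaw),np.sin(yaw)])
for s in (.085,0,-.085): print(T+s*ux)
x,y=T+.085*ux
go(x,y,.20,-6.5);go(x,y,.20,173.5)"
```

```text
t 18.6 p [0.6401 0.2047 0.1837] yang 137.86 tilt [0.007 0.001] F [ 0.4 -0.  -0.7] gap 0.0195 q6 -0.65
[([274.4, 87.9], 1393), ([185.8, 150.5], 28), ([274.1, 151.7], 14), ([249.1, 157.4], 17), ([211.0, 177.9], 26), ([252.7, 189.7], 18), ([277.1, 198.9], 16), ([298.0, 261.9], 212)]
[ 0.60945361 -0.29762227]
[ 0.525 -0.288]
[ 0.44054639 -0.27837773]
go [ 0.6095 -0.2976  0.2    -6.5   ] -> [ 39.24 -31.47   1.51] [  0.21   0.29 144.36]
go [  0.6095  -0.2976   0.2    173.5   ] -> [ 39.24 -31.47   1.51] [ -0.22   0.16 -35.64]
```

```bash
python3 -c "
from m import *
print(at('top',[[338.7,104.7]],.19), at('side',[[219.3,98]],.19), at('side',[[222,147]],.03))
go(.53,-.05,.215,150);go(.53,-.2,.215,173.5)
"
```

```text
[[ 0.75104652 -0.20525759  0.19      ]] [[ 0.75366976 -0.20486533  0.19      ]] [[ 0.744362  -0.1832436  0.03     ]]
go [ 5.30e-01 -5.00e-02  2.15e-01  1.50e+02] -> [ 2.621e+01 -8.970e+00 -1.000e-02] [ -0.18   0.2  -12.14]
go [  0.53   -0.2     0.215 173.5  ] -> [ 3.733e+01 -1.903e+01 -2.000e-02] [ -0.22   0.16 -35.64]
```

send_rows(series=[3,-1.5,0,0,0,-3,0,7,-3.5,0,0,0,-7,0,11,-5.6,0,0,0,-11,0,15,-7.6,0,0,0,-15,0,19,-9.7,0,0,0,-19,0,23,-11.7,0,0,0,-23,0,27,-13.8,0,0,0,-27,0,31,-15.8,0,0,0,-31,0,35,-17.8,0,0,0,-35,0,37.3,-19,0,0,0,-35.6,0])

```text
clock: 19.48
tcp_pos: [0.5293, -0.1913, 0.1769]
orientation: [-0.0, -0.667, 0.745, 0.001]
wrist_force: [0.8, -0.4, -0.6]
finger_gap: 0.0191
```

send_rows(series=[0,0,0,0,0,0,0,0,0,0,0,0,0,0])

```text
clock: 19.65
tcp_pos: [0.5295, -0.192, 0.1768]
orientation: [-0.0, -0.664, 0.748, 0.001]
wrist_force: [-0.1, 0.8, -0.2]
finger_gap: 0.019
```

```bash
cat >> m.py <<'E'
yaw=np.radians(-6.5); T=np.array([.525,-.288]); ux=np.array([np.cos(yaw),np.sin(yaw)]); uy=np.array([-ux[1],ux[0]])
E
python3 -c "
from m import *
st()
x,y=T+.07*ux
go(x,y,.2,173.5); go(x,y,.025,173.5)
"
```

```text
t 19.65 p [ 0.5295 -0.192   0.1768] yang 173.17 tilt [-0.002  0.001] F [-0.1  0.8 -0.2] gap 0.019 q6 -1.94
go [  0.5946  -0.2959   0.2    173.5   ] -> [ 9.54 -7.7   1.1 ] [ 0.14  0.07 -0.33]
go [ 5.946e-01 -2.959e-01  2.500e-02  1.735e+02] -> [ 9.56 -7.74 18.6 ] [ 0.14  0.07 -0.33]
```

send_rows(series=[3.2,-2.6,0,0,0,0,0,6.4,-5.2,0,0,0,0,0,9.5,-7.7,0,0,0,0,0,9.5,-7.7,0,0,0,0,0,9.5,-7.7,3.5,0,0,0,0,9.5,-7.7,7,0,0,0,0,9.5,-7.7,10.5,0,0,0,0,9.5,-7.7,13.5,0,0,0,0,9.5,-7.7,16,0,0,0,0,9.5,-7.7,16,0,0,0,0])

```text
clock: 20.48
tcp_pos: [0.5925, -0.2881, 0.011]
orientation: [-0.001, -0.666, 0.746, 0.006]
wrist_force: [-0.6, 1.1, -1.9]
finger_gap: 0.0191
```

send_rows(series=[0,0,0.3,0,0,0,0,0,0,0.6,0,0,0,0,0,0,0.9,0,0,0,0,0,0,1.2,0,0,0,0,0,0,1.2,0,0,0,0])

```text
clock: 20.9
tcp_pos: [0.5975, -0.2934, 0.0074]
orientation: [0.0, -0.666, 0.746, -0.001]
wrist_force: [-0.0, 0.8, -1.5]
finger_gap: 0.0189
```

```bash
python3 -c "
from m import *
st()
x,y=T+.07*ux
go(x,y,.025,173.5)
im=look('top'); print([(c[0].tolist(),int(c[1])) for c in caps(im) if c[0][0]>300])
cv2.imwrite('pics/t3.png',cv2.resize(im[110:290,290:420],(520,720))[:600])
"
```

```text
t 20.9 p [ 0.5975 -0.2934  0.0074] yang 173.47 tilt [ 0.001 -0.001] F [-0.   0.8 -1.5] gap 0.0189 q6 -2.03
go [ 5.946e-01 -2.959e-01  2.500e-02  1.735e+02] -> [0.28 0.27 1.69] [-0.09 -0.04 -0.03]
[([349.5, 173.2], 28)]
```

send_rows(series=[0.2,0.2,0.4,0,0,0,0,0.2,0.2,0.8,0,0,0,0,0.2,0.2,1.2,0,0,0,0,0.2,0.2,1.6,0,0,0,0,0.2,0.2,1.8,0,0,0,0,0.2,0.2,1.8,0,0,0,0])

```text
clock: 21.45
tcp_pos: [0.5941, -0.2946, -0.0125]
orientation: [-0.0, -0.666, 0.746, 0.001]
wrist_force: [-0.7, 0.1, -0.5]
finger_gap: 0.019
```

send_rows(series=[0,0,0.1,0,0,0,0,0,0,0.2,0,0,0,0,0,0,0.2,0,0,0,0])

```text
clock: 21.7
tcp_pos: [0.5947, -0.2949, -0.0136]
orientation: [0.0, -0.666, 0.746, 0.0]
wrist_force: [-0.2, 0.4, -0.6]
finger_gap: 0.0194
```

send_rows(series=[0,0,0.1,0,0,0,0,0,0,0.2,0,0,0,0,0,0,0.2,0,0,0,0])

```text
clock: 21.95
tcp_pos: [0.5946, -0.2949, -0.0157]
orientation: [0.0, -0.666, 0.746, 0.0]
wrist_force: [0.3, -0.2, -0.1]
finger_gap: 0.0193
```

send_rows(series=[0,0,0.1,0,0,0,0,0,0,0.1,0,0,0,0,0,0,0.1,0,0,0,0])

```text
clock: 22.2
tcp_pos: [0.5948, -0.295, -0.0162]
orientation: [0.0, -0.666, 0.746, -0.0]
wrist_force: [-0.8, 0.3, 1.6]
finger_gap: 0.0193
```

send_rows(series=[0,0,0.1,0,0,0,0,0,0,0.1,0,0,0,0,0,0,0.1,0,0,0,0])

```text
clock: 22.45
tcp_pos: [0.5948, -0.295, -0.0163]
orientation: [0.0, -0.666, 0.746, -0.0]
wrist_force: [-2.2, 1.1, 7.3]
finger_gap: 0.0193
```

Touchdown came at reported −0.0163, exactly as predicted, so the 34.5 mm offset is confirmed. Releasing.

send_rows(series=[0,0,0,0,0,0,0.3,0,0,0,0,0,0,0.4,0,0,0,0,0,0,0.4,0,0,0,0,0,0,0.4,0,0,-1,0,0,0,0.4,0,0,-4,0,0,0,0.4,0,0,-8,0,0,0,0.4,0,0,-12,0,0,0,0.4,0,0,-16,0,0,0,0.4,0,0,-16,0,0,0,0.4])

```text
clock: 23.28
tcp_pos: [0.5988, -0.2976, 0.1532]
orientation: [0.002, -0.666, 0.746, -0.007]
wrist_force: [1.3, -0.5, 1.8]
finger_gap: 0.0345
```

```bash
python3 -c "
from m import *
st()
im=look('top'); P=[c[0] for c in caps(im)]; print([(c[0].tolist(),int(c[1])) for c in caps(im) if c[0][0]>200])
near=lambda q:min(P,key=lambda p:np.hypot(*(p-np.array(q))))
hnd(im,near([274,151.7]),near([249,157.4]),.037);hnd(im,near([252.8,189.8]),near([277,199]),.037)
for a in (13.5,193.5): go(.6617,-.0089,.12,a)
for a in (-21.4,158.6): go(.544,-.0176,.12,a)
"
```

```text
t 23.28 p [ 0.5988 -0.2976  0.1532] yang 173.47 tilt [ 0.013 -0.008] F [ 1.3 -0.5  1.8] gap 0.0345 q6 -2.04
[([274.4, 87.9], 1390), ([274.1, 151.7], 14), ([249.1, 157.4], 17), ([211.0, 177.8], 25), ([348.1, 176.0], 24), ([252.8, 189.8], 17), ([277.1, 199.1], 19), ([300.2, 261.8], 176)]
handle [ 0.6619 -0.0087  0.037 ] axis -76.8 len 0.0749
handle [ 0.5437 -0.0173  0.037 ] axis 68.6 len 0.0743
go [ 6.617e-01 -8.900e-03  1.200e-01  1.350e+01] -> [-29.38  -3.     6.27] [ -0.54   0.74 159.97]
go [ 6.617e-01 -8.900e-03  1.200e-01  1.935e+02] -> [-29.38  -3.     6.27] [ -0.53  -0.39 -20.03]
go [ 5.44e-01 -1.76e-02  1.20e-01 -2.14e+01] -> [-27.18   8.59   6.17] [   0.3    -0.89 -165.13]
go [ 5.440e-01 -1.760e-02  1.200e-01  1.586e+02] -> [-27.18   8.59   6.17] [-0.62 -0.21 14.87]
```

send_rows(series=[-3.5,1.1,0,0,0,2,0.5,-7.4,2.3,0,0,0,4,0.5,-11.3,3.6,0,0,0,6,0.5,-15.2,4.8,0,0,0,8,0.5,-19,6,0,0,0,10,0.5,-23,7.3,1.5,0,0,12,0.5,-26,8.3,3,0,0,14,0.5,-27.2,8.6,5,0,0,15,0.5,-27.2,8.6,6,0,0,15,0.5,-27.2,8.6,6,0,0,15,0.5])

```text
clock: 24.17
tcp_pos: [0.5376, -0.0138, 0.0797]
orientation: [-0.002, -0.564, 0.826, 0.002]
wrist_force: [0.4, 0.2, -0.7]
finger_gap: 0.0425
```

send_rows(series=[0,0,0,0,0,0,0.5,0,0,0,0,0,0,0.5])

```text
clock: 24.33
tcp_pos: [0.5411, -0.0162, 0.0831]
orientation: [0.0, -0.562, 0.827, -0.0]
wrist_force: [-0.4, -0.1, 0.4]
finger_gap: 0.043
```

```bash
python3 -c "
from m import *
st(); go(.5438,-.0174,.0172,158.6)"
```

```text
t 24.33 p [ 0.5411 -0.0162  0.0831] yang 158.4 tilt [ 0.001 -0.   ] F [-0.4 -0.1  0.4] gap 0.043 q6 -1.37
go [ 5.438e-01 -1.740e-02  1.720e-02  1.586e+02] -> [ 1.000e-02 -2.900e-01  1.004e+01] [-0.06  0.   -0.2 ]
```

send_rows(series=[0,-0.3,1.5,0,0,0,0.5,0,-0.3,3.5,0,0,0,0.5,0,-0.3,5.5,0,0,0,0.5,0,-0.3,7.3,0,0,0,0.5,0,-0.3,8.6,0,0,0,0.5,0,-0.3,9.5,0,0,0,0.5,0,-0.3,9.9,0,0,0,0.5,0,-0.3,9.9,0,0,0,0.5])

```text
clock: 25.0
tcp_pos: [0.5431, -0.0168, -0.0167]
orientation: [-0.0, -0.562, 0.827, 0.0]
wrist_force: [0.1, -0.2, -0.2]
finger_gap: 0.0427
```

send_rows(series=[0,0,0,0,0,0,0.3,0,0,0,0,0,0,0.1,0,0,0,0,0,0,0.1,0,0,0,0,0,0,0,0,0,0,0,0,0,0,0,0,0,0,0,0,0], newtons=30)

```text
clock: 25.5
tcp_pos: [0.5442, -0.0164, -0.0154]
orientation: [0.001, -0.563, 0.827, -0.001]
wrist_force: [-0.1, -1.2, 6.5]
finger_gap: 0.0192
```

send_rows(series=[0,0,-0.4,0,0,0,0,0,0,-1,0,0,0,0,0,0,-2.5,0,0,0,0,0,0,-5,0,0,0,0,0,0,-9,0,0,0,0,0,0,-13,0,0,0,0,0,0,-17,0,0,0,0,0,0,-19,0,0,0,0,0,0,-19,0,0,0,0,0,0,-19,0,0,0,0])

```text
clock: 26.33
tcp_pos: [0.5436, -0.0159, 0.1748]
orientation: [0.001, -0.563, 0.827, -0.001]
wrist_force: [0.9, -0.4, -1.5]
finger_gap: 0.0196
```

```bash
python3 -c "
from m import *
st()
im=look('top'); print([(c[0].tolist(),int(c[1])) for c in caps(im) if c[0][0]>200])
go(*T,.2,173.5)"
```

```text
t 26.33 p [ 0.5436 -0.0159  0.1748] yang 158.48 tilt [ 0.003 -0.   ] F [ 0.9 -0.4 -1.5] gap 0.0196 q6 -1.37
[([279.3, 77.0], 288), ([211.0, 177.9], 26), ([347.9, 175.9], 22), ([373.8, 178.9], 23), ([307.9, 262.6], 54)]
go [  0.525  -0.288   0.2   173.5  ] -> [25.96 -8.37  0.75] [ 4.000e-02  1.000e-02 -1.502e+01]
```

send_rows(series=[3,-1,0,0,0,-2,0,6.9,-2.2,0,0,0,-4,0,10.8,-3.5,0,0,0,-6,0,14.7,-4.7,0,0,0,-8,0,18.6,-6,0,0,0,-10,0,22.5,-7.3,0,0,0,-12,0,25.5,-8.2,0,0,0,-14,0,26,-8.4,0,0,0,-15,0,26,-8.4,0,0,0,-15,0,26,-8.4,0,0,0,-15,0])

```text
clock: 27.22
tcp_pos: [0.5244, -0.2877, 0.1713]
orientation: [-0.0, -0.665, 0.747, 0.002]
wrist_force: [-0.0, 0.2, -0.7]
finger_gap: 0.0194
```

send_rows(series=[0,0,2,0,0,0,0,0,0,5,0,0,0,0,0,0,8.5,0,0,0,0,0,0,11.5,0,0,0,0,0,0,14,0,0,0,0,0,0,15.5,0,0,0,0,0,0,15.5,0,0,0,0,0,0,15.5,0,0,0,0])

```text
clock: 27.88
tcp_pos: [0.5249, -0.286, 0.0175]
orientation: [-0.0, -0.666, 0.746, 0.002]
wrist_force: [-0.1, 0.3, -0.8]
finger_gap: 0.0195
```

```bash
python3 -c "
from m import *
st();go(*T,.0345-.0134,173.5)"
```

```text
t 27.88 p [ 0.5249 -0.286   0.0175] yang 173.58 tilt [-0.003  0.002] F [-0.1  0.3 -0.8] gap 0.0195 q6 -2.09
go [ 5.250e-01 -2.880e-01  2.110e-02  1.735e+02] -> [ 0.2  -0.05  3.09] [0.16 0.12 0.08]
```

send_rows(series=[0.1,0,0.6,0,0,0,0,0.1,0,1.2,0,0,0,0,0.1,0,1.8,0,0,0,0,0.1,0,2.3,0,0,0,0,0.1,0,2.7,0,0,0,0,0.1,0,3,0,0,0,0,0.1,0,3,0,0,0,0,0.1,0,3,0,0,0,0])

```text
clock: 28.55
tcp_pos: [0.5254, -0.2897, -0.0117]
orientation: [0.0, -0.666, 0.746, 0.0]
wrist_force: [0.1, 0.2, -0.2]
finger_gap: 0.0191
```

send_rows(series=[0,0,0.1,0,0,0,0,0,0,0.1,0,0,0,0,0,0,0.1,0,0,0,0])

```text
clock: 28.8
tcp_pos: [0.5257, -0.2898, -0.0124]
orientation: [0.0, -0.666, 0.746, -0.0]
wrist_force: [-0.6, -0.4, -0.9]
finger_gap: 0.0197
```

send_rows(series=[0,0,0.1,0,0,0,0,0,0,0.1,0,0,0,0,0,0,0.1,0,0,0,0])

```text
clock: 29.05
tcp_pos: [0.5255, -0.2897, -0.0136]
orientation: [0.0, -0.666, 0.746, 0.0]
wrist_force: [-0.6, -0.3, -0.1]
finger_gap: 0.0192
```

send_rows(series=[0,0,0.1,0,0,0,0,0,0,0.1,0,0,0,0,0,0,0.1,0,0,0,0])

```text
clock: 29.3
tcp_pos: [0.5257, -0.2898, -0.0144]
orientation: [0.0, -0.666, 0.746, -0.0]
wrist_force: [-0.9, -0.3, -0.5]
finger_gap: 0.0195
```

send_rows(series=[0,0,0.1,0,0,0,0,0,0,0.1,0,0,0,0,0,0,0.1,0,0,0,0])

```text
clock: 29.55
tcp_pos: [0.5258, -0.2898, -0.0145]
orientation: [0.0, -0.666, 0.746, -0.0]
wrist_force: [-1.5, 1.0, 7.2]
finger_gap: 0.0195
```

Contact again at 7 N. Release and lift.

send_rows(series=[0,0,0,0,0,0,0.3,0,0,0,0,0,0,0.4,0,0,0,0,0,0,0.4,0,0,0,0,0,0,0.4,0,0,-1,0,0,0,0.4,0,0,-4,0,0,0,0.4,0,0,-8,0,0,0,0.4,0,0,-12,0,0,0,0.4,0,0,-16,0,0,0,0.4,0,0,-17,0,0,0,0.4])

```text
clock: 30.38
tcp_pos: [0.5284, -0.2917, 0.1626]
orientation: [0.001, -0.666, 0.746, -0.005]
wrist_force: [1.4, -0.9, 0.5]
finger_gap: 0.0341
```

```bash
python3 -c "
from m import *
st()
im=look('top'); P=[c[0] for c in caps(im)]; print([(c[0].tolist(),int(c[1])) for c in caps(im) if c[0][0]>200])
near=lambda q:min(P,key=lambda p:np.hypot(*(p-np.array(q))))
hnd(im,near([274,151.7]),near([249,157.4]),.037)
go(.6618,-.0088,.12,193.3)
go(.56,-.05,.17,193.3)
"
```

```text
t 30.38 p [ 0.5284 -0.2917  0.1626] yang 173.47 tilt [ 0.009 -0.006] F [ 1.4 -0.9  0.5] gap 0.0341 q6 -2.09
[([274.5, 87.9], 1392), ([274.1, 151.7], 14), ([249.1, 157.4], 17), ([211.0, 177.9], 24), ([348.1, 176.0], 24), ([373.2, 178.8], 21), ([348.1, 199.3], 27), ([374.0, 201.8], 23), ([298.0, 261.9], 211)]
handle [ 0.6619 -0.0087  0.037 ] axis -76.8 len 0.0749
go [ 6.618e-01 -8.800e-03  1.200e-01  1.933e+02] -> [-29.69  -9.94   7.6 ] [ -0.5   -0.42 -19.83]
go [ 5.600e-01 -5.000e-02  1.700e-01  1.933e+02] -> [-24.41  -0.34   2.53] [ -0.5   -0.42 -19.83]
```

send_rows(series=[-3.5,-1.2,0,0,0,-3,0.5,-7.4,-2.5,0,0,0,-6,0.5,-11.3,-3.8,0,0,0,-9,0.5,-15.2,-5.1,0,0,0,-12,0.5,-19,-6.4,0,0,0,-14,0.5,-23,-7.7,1.5,0,0,-16,0.5,-26.5,-8.9,3.5,0,0,-18,0.5,-29.7,-9.9,5.5,0,0,-20,0.5,-29.7,-9.9,7.5,0,0,-20,0.5,-29.7,-9.9,7.5,0,0,-20,0.5])

```text
clock: 31.27
tcp_pos: [0.6545, -0.003, 0.0739]
orientation: [0.002, 0.786, -0.618, -0.004]
wrist_force: [-0.9, 0.0, -0.7]
finger_gap: 0.0424
```

send_rows(series=[0,0,0,0,0,0,0.5,0,0,0,0,0,0,0.5,0,0,0,0,0,0,0.5])

```text
clock: 31.52
tcp_pos: [0.6585, -0.0073, 0.0813]
orientation: [-0.001, 0.785, -0.62, 0.001]
wrist_force: [0.9, 0.9, -0.0]
finger_gap: 0.0428
```

```bash
python3 -c "
from m import *
st(); go(.6618,-.0088,.0172,193.3)"
```

```text
t 31.52 p [ 0.6585 -0.0073  0.0813] yang -166.64 tilt [ 0.002 -0.   ] F [ 0.9  0.9 -0. ] gap 0.0428 q6 -1.94
go [ 6.618e-01 -8.800e-03  1.720e-02  1.933e+02] -> [ 0.21 -0.27  9.86] [-0.13 -0.05  0.06]
```

send_rows(series=[0.2,-0.25,1.5,0,0,0,0.5,0.2,-0.25,3.5,0,0,0,0.5,0.2,-0.25,5.5,0,0,0,0.5,0.2,-0.25,7.3,0,0,0,0.5,0.2,-0.25,8.6,0,0,0,0.5,0.2,-0.25,9.4,0,0,0,0.5,0.2,-0.25,9.8,0,0,0,0.5,0.2,-0.25,9.8,0,0,0,0.5])

```text
clock: 32.18
tcp_pos: [0.6606, -0.0081, -0.0182]
orientation: [-0.0, 0.785, -0.62, 0.0]
wrist_force: [-0.6, 0.7, 0.3]
finger_gap: 0.0425
```

send_rows(series=[0,0,0,0,0,0,0.3,0,0,0,0,0,0,0.1,0,0,0,0,0,0,0.1,0,0,0,0,0,0,0,0,0,0,0,0,0,0,0,0,0,0,0,0,0], newtons=30)

```text
clock: 32.68
tcp_pos: [0.6618, -0.0076, -0.0171]
orientation: [-0.0, 0.785, -0.619, 0.001]
wrist_force: [-0.5, -1.4, 6.7]
finger_gap: 0.0193
```

send_rows(series=[0,0,-0.4,0,0,0,0,0,0,-1,0,0,0,0,0,0,-2.5,0,0,0,0,0,0,-5,0,0,0,0,0,0,-9,0,0,0,0,0,0,-13,0,0,0,0,0,0,-17,0,0,0,0,0,0,-19,0,0,0,0,0,0,-19,0,0,0,0,0,0,-19,0,0,0,0])

```text
clock: 33.52
tcp_pos: [0.6615, -0.0072, 0.1734]
orientation: [-0.001, 0.785, -0.619, 0.001]
wrist_force: [-0.5, 0.2, -1.8]
finger_gap: 0.0194
```

```bash
python3 -c "
from m import *
st()
im=look('top'); print([(c[0].tolist(),int(c[1])) for c in caps(im) if c[0][0]>200])
x,y=T-.07*ux; print(x,y)
go(x,y,.21,173.5)"
```

```text
t 33.52 p [ 0.6615 -0.0072  0.1734] yang -166.52 tilt [ 0.003 -0.   ] F [-0.5  0.2 -1.8] gap 0.0194 q6 -1.94
[([297.0, 87.7], 27), ([348.0, 176.0], 23), ([373.7, 179.0], 26), ([348.2, 199.4], 26), ([374.1, 202.0], 24), ([299.1, 262.0], 196)]
0.4554499701026389 -0.28007577503624653
go [  0.4554  -0.2801   0.21   173.5   ] -> [21.77 26.28 -0.42] [1.000e-02 2.000e-02 1.997e+01]
```

send_rows(series=[2.3,2.8,0,0,0,2,0,4.9,5.9,0,0,0,5,0,7.5,9,0,0,0,8,0,10.1,12.2,0,0,0,10,0,12.7,15.3,0,0,0,12,0,15.3,18.5,0,0,0,14,0,17.9,21.6,0,0,0,16,0,20.3,24.5,0,0,0,18,0,21.8,26.3,0,0,0,20,0,21.8,26.3,0,0,0,20,0])

```text
clock: 34.4
tcp_pos: [0.4518, -0.2829, 0.1691]
orientation: [-0.001, -0.663, 0.749, 0.002]
wrist_force: [0.5, 1.0, -0.8]
finger_gap: 0.0193
```

send_rows(series=[0,0,0,0,0,0,0,0,0,0,0,0,0,0])

```text
clock: 34.57
tcp_pos: [0.455, -0.2795, 0.1699]
orientation: [0.0, -0.666, 0.746, 0.002]
wrist_force: [0.3, 0.3, -0.9]
finger_gap: 0.0195
```

```bash
python3 -c "
from m import *
st()
x,y=T-.07*ux
go(x,y,.05,173.5)"
```

```text
t 34.57 p [ 0.455  -0.2795  0.1699] yang 173.48 tilt [-0.002  0.002] F [ 0.3  0.3 -0.9] gap 0.0195 q6 -2.16
go [ 4.554e-01 -2.801e-01  5.000e-02  1.735e+02] -> [ 0.08 -0.09 15.44] [ 0.13  0.13 -0.02]
```

send_rows(series=[0.1,0,2,0,0,0,0,0.1,0,5,0,0,0,0,0.1,0,8.5,0,0,0,0,0.1,0,11.5,0,0,0,0,0.1,0,14,0,0,0,0,0.1,0,15.5,0,0,0,0,0.1,0,16.5,0,0,0,0,0.1,0,17.2,0,0,0,0,0.1,0,17.2,0,0,0,0,0.1,0,17.2,0,0,0,0])

```text
clock: 35.4
tcp_pos: [0.4561, -0.2812, -0.0002]
orientation: [0.0, -0.666, 0.746, -0.0]
wrist_force: [-0.7, -0.5, -0.5]
finger_gap: 0.0193
```

send_rows(series=[0,0,0.1,0,0,0,0,0,0,0.2,0,0,0,0,0,0,0.3,0,0,0,0,0,0,0.3,0,0,0,0,0,0,0.3,0,0,0,0])

```text
clock: 35.82
tcp_pos: [0.4556, -0.2817, -0.0032]
orientation: [0.0, -0.666, 0.746, -0.0]
wrist_force: [-0.4, 0.7, -1.7]
finger_gap: 0.0192
```

send_rows(series=[0,0,0.3,0,0,0,0,0,0,0.6,0,0,0,0,0,0,0.9,0,0,0,0,0,0,1.1,0,0,0,0,0,0,1.2,0,0,0,0,0,0,1.2,0,0,0,0])

```text
clock: 36.32
tcp_pos: [0.4553, -0.2813, -0.0158]
orientation: [-0.0, -0.666, 0.746, 0.0]
wrist_force: [0.2, 0.2, -0.5]
finger_gap: 0.0197
```

send_rows(series=[0,0,0.1,0,0,0,0,0,0,0.1,0,0,0,0,0,0,0.1,0,0,0,0])

```text
clock: 36.57
tcp_pos: [0.4555, -0.2815, -0.0161]
orientation: [0.0, -0.666, 0.746, -0.0]
wrist_force: [-0.7, 2.0, 4.2]
finger_gap: 0.0192
```

send_rows(series=[0,0,0.1,0,0,0,0,0,0,0.1,0,0,0,0,0,0,0.1,0,0,0,0])

```text
clock: 36.82
tcp_pos: [0.456, -0.2816, -0.0164]
orientation: [0.0, -0.666, 0.746, -0.001]
wrist_force: [-2.5, 2.4, 9.7]
finger_gap: 0.0192
```

Seated on the floor. Release, lift and check.

send_rows(series=[0,0,0,0,0,0,0.3,0,0,0,0,0,0,0.4,0,0,0,0,0,0,0.4,0,0,0,0,0,0,0.4,0,0,-1,0,0,0,0.4,0,0,-4,0,0,0,0.4,0,0,-8,0,0,0,0.4,0,0,-12,0,0,0,0.4,0,0,-16,0,0,0,0.4,0,0,-17,0,0,0,0.4])

```text
clock: 37.65
tcp_pos: [0.4582, -0.2838, 0.16]
orientation: [0.001, -0.666, 0.746, -0.005]
wrist_force: [1.5, 0.2, 0.3]
finger_gap: 0.034
```

send_rows(series=[-3,0,0,0,0,0,0.4,-6,0,0,0,0,0,0.4,-10,0,0,0,0,0,0.4,-13,0,0,0,0,0,0.4,-15,0,0,0,0,0,0.4,-15,0,0,0,0,0,0.4,-15,0,0,0,0,0,0.4,-15,0,0,0,0,0,0.4])

```text
clock: 38.32
tcp_pos: [0.4727, -0.1329, 0.1527]
orientation: [-0.0, -0.666, 0.746, -0.0]
wrist_force: [0.4, -0.3, -0.1]
finger_gap: 0.0342
```

```bash
python3 -c "
from m import *
st()
im=look('top'); print([(c[0].tolist(),int(c[1])) for c in caps(im)])
for L in ['tote','screwdriver','spray_can','blank']:
  for d in silhouettes('top',L)[:1]: print(L,d['p'],d['box'])
s=look('side')
cv2.imwrite('pics/f.png',np.vstack([cv2.resize(im[100:270,90:420],(580,299)),cv2.resize(s[60:350,60:400],(352,300)).copy() if 0 else np.pad(cv2.resize(s[60:350,60:400],(352,300)),((0,0),(0,228),(0,0)))]))
"
```

```text
t 38.32 p [ 0.4727 -0.1329  0.1527] yang 173.48 tilt [ 0.    -0.001] F [ 0.4 -0.3 -0.1] gap 0.0342 q6 -1.89
[([274.4, 88.0], 1386), ([157.6, 129.4], 29), ([210.9, 177.7], 24), ([104.8, 182.7], 35), ([158.5, 233.0], 26), ([93.5, 243.1], 35)]
tote 0.81 [377.0, 142.8, 28.8, 115.7]
spray_can 0.91 [316.3, 94.0, 36.3, 44.5]
blank 0.8 [121.1, 144.3, 30.4, 29.5]
```

View pics/f.png

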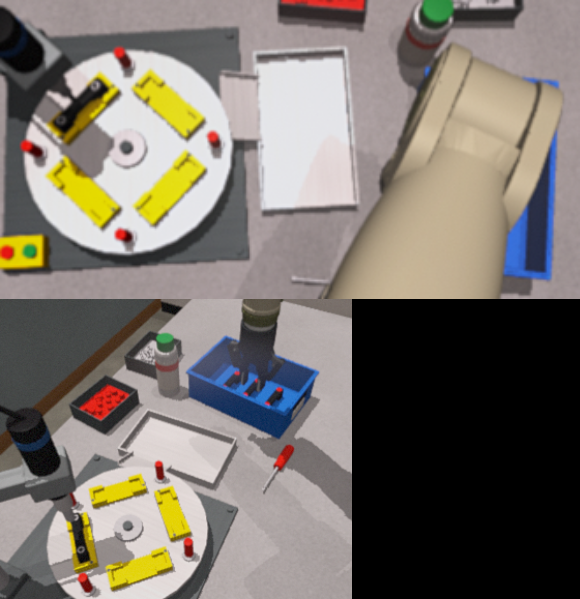

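The tray is empty, the blank is under the screwdriver, and three handles are in the tote (around (255,385) in the lower panel), partly hidden by the arm. I'll move clear and check numerically.

send_rows(series=[-4,0,0,0,0,0,0.4,-8,0,0,0,0,0,0.4,-12,0,0,0,0,0,0.4,-16,0,0,0,0,0,0.4,-20,0,0,0,0,0,0.4,-22,0,0,0,0,0,0.4,-22,0,0,0,0,0,0.4,-22,0,0,0,0,0,0.4])

```text
clock: 39.28
tcp_pos: [0.4976, 0.0867, 0.1523]
orientation: [-0.0, -0.666, 0.746, -0.0]
wrist_force: [-0.3, -0.8, 0.4]
finger_gap: 0.034
```

```bash
python3 -c "
from m import *
st()
im=look('top'); P=[c[0] for c in caps(im) if 320<c[0][0]<410]; print([p.tolist() for p in P],[c[0].tolist() for c in caps(im) if c[0][0]<320])
P=sorted(P,key=lambda p:p[1])
for i in range(0,len(P)-1,2): hnd(im,P[i],P[i+1],.038)
for L in ['tote','screwdriver','spray_can','handle_a']:
  for d in silhouettes('top',L)[:3]:
    if d['p']>.3: print(L,round(d['p'],2),d['box'])
"
```

```text
t 39.28 p [0.4976 0.0867 0.1523] yang 173.59 tilt [-0. -0.] F [-0.3 -0.8  0.4] gap 0.034 q6 -1.45
[[348.0, 176.0], [373.7, 179.0], [348.2, 199.4], [374.2, 202.2], [346.5, 224.1], [372.9, 227.2]] [[274.4, 87.9], [157.6, 129.6], [104.8, 182.7], [93.5, 243.1], [297.9, 261.9]]
handle [ 0.5925 -0.2936  0.038 ] axis 83.0 len 0.074
handle [ 0.5246 -0.2908  0.038 ] axis 83.6 len 0.074
handle [ 0.4539 -0.2826  0.038 ] axis 83.1 len 0.0742
tote 0.59 [321.2, 137.7, 89.4, 122.2]
tote 0.37 [15.2, 51.8, 278.5, 204.3]
screwdriver 0.77 [259.2, 256.5, 53.1, 11.2]
spray_can 0.65 [317.1, 93.8, 33.2, 42.8]
spray_can 0.54 [102.4, 126.9, 57.8, 116.8]
handle_a 0.82 [339.1, 193.1, 36.9, 13.1]
handle_a 0.56 [338.2, 218.6, 37.2, 12.3]
```

```bash
python3 -c "
from workcell import *
print(hand_in())"
```

```text
the job is handed in; nothing more can be done
None
```

I turned the dial one station clockwise by a hand post and laid all three finished handles on the tote's floor. The job was handed in at about 39 s on the robot's clock.

- **Dial:** on the last picture the two posts still in view are within about 0.5 px of where they should be for the home notch. The blank is in its nest under the screwdriver.
- **Handles:** each was lowered until the wrist force rose to 7–10 N, then released. All three lie about 70 mm apart. The cap spacing reads 74 mm, as expected for handles standing feet down on the floor. The catch tray is empty.
- **Left alone:** the tote, spray can and screwdriver show in the same places as at the start, within 2–3 px. The arm was raised clear and touching nothing.

**Problems and disagreements:**
- **TCP height:** the reported height is about 34.5 mm lower than the real fingertips. My first pass at the post therefore went over it and moved nothing. I touched the dial to measure the offset, then corrected every later move; the contacts with the tote floor agreed with it to about 1 mm.
- **Dial force:** turning it took up to about 23 N at the wrist, more than the 4–5 N given for a hand post. It also needed pushing all the way to the notch rather than pulling itself in.
- **Networks:** a few weak false detections on the last picture (the machine taken for the tote, the dial for the can) were discounted. They also reported only two of the three handles, but the red caps show all three.

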